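# Change over the two tilting drying pots

## Task

Change over the two tilting drying pots: take the feeler from its rest and feel down inside the blue pot, then the orange pot, until it touches whatever lies at the bottom, and put the feeler back upright in its rest. Then tip out every pot that still holds leftover sherds with its crank so that they all land in that stand's own catch pan, and turn the pots back upright. Only when both pots are clear, seat each fresh cartridge upright and fully home in the pot of its own colour; leave the glue bottle, the pebble and the stapler alone.

Things in the scene. Friction and masses are not known exactly. Their poses are not given: they have to be found in the camera images.
- blue_stand: Fixed tilting stand with the blue drying pot: an aluminium catch pan with two grey side plates that carry the pot on an axle. Origin: on the table, straight below the axle, midway between the plates; z up. The axle runs along the stand's y at z = 95. The pan reaches from x = -130 (front, the pouring side) to x = +60, y = -58 to +58; floor 4 thick, walls 28 high, front lip 46 high; side plates outer faces at y = +-55, tops at z = 110. The crank is outside the -y plate.
- blue_pot (a joint): Tilt of the blue pot in rad: 0 = upright (mouth up, at its stop), 2.4 = tipped fully forward (mouth down towards the stand's -x, over the front of the pan; other stop). Stiff axle: it stays where it is left and needs about 3 N at the crank. The white pot (blue band) is 82 tall, 58 wide outside at its foot and 68 at its rim, wall 4; rim 40 above the axle, inner floor 37 below it, inside 50 across at the floor and 60 at the mouth.
- blue_axle (a point): Point on the axle at the middle of the pot; turns with the pot: its z axis is the pot's axis and points out of the mouth.
- blue_floor (a point): Centre of the pot's inner floor, 37 below the axle along the pot's axis.
- blue_crank (a point): Middle of the crank's black round grip peg (14 thick, 46 long, parallel to the axle, free on all sides, with a 20 wide end disc). It lies 60 from the axle line and 87 from the stand's middle plane towards -y. At pot tilt t it stands at stand coordinates x = -60 sin(t - 1.2), y = -87, z = 95 + 60 cos(t - 1.2), so from upright it goes up, over the top and down in front. It can be pinched from above with the fingers in front of and behind it; the peg turns in the grip.
- blue_cartridge: Fresh drying cartridge with blue band and knob, loose, standing upright on the table, 160 g, 115 tall, with a heavy steel foot so that it slides rather than falls when knocked: grey body 44 wide up to 68, then a knob 29 wide from 74 to 115 to grip by. Origin: centre of its underside, z up along its axis. Seated in its pot on the floor its underside is 37 below the axle.
- leftover_1: Leftover brown pottery sherd, about 25-35 x 27-35 x 8, 20 g, that may lie in the blue pot (None: there is none). Origin: middle of its underside.
- leftover_2: Leftover brown pottery sherd, about 25-35 x 27-35 x 8, 20 g, that may lie in the blue pot (None: there is none). Origin: middle of its underside.
- orange_stand: Fixed tilting stand with the orange drying pot: an aluminium catch pan with two grey side plates that carry the pot on an axle. Origin: on the table, straight below the axle, midway between the plates; z up. The axle runs along the stand's y at z = 95. The pan reaches from x = -130 (front, the pouring side) to x = +60, y = -58 to +58; floor 4 thick, walls 28 high, front lip 46 high; side plates outer faces at y = +-55, tops at z = 110. The crank is outside the -y plate.
- orange_pot (a joint): Tilt of the orange pot in rad: 0 = upright (mouth up, at its stop), 2.4 = tipped fully forward (mouth down towards the stand's -x, over the front of the pan; other stop). Stiff axle: it stays where it is left and needs about 3 N at the crank. The white pot (orange band) is 82 tall, 58 wide outside at its foot and 68 at its rim, wall 4; rim 40 above the axle, inner floor 37 below it, inside 50 across at the floor and 60 at the mouth.
- orange_axle (a point): Point on the axle at the middle of the pot; turns with the pot: its z axis is the pot's axis and points out of the mouth.
- orange_floor (a point): Centre of the pot's inner floor, 37 below the axle along the pot's axis.
- orange_crank (a point): Middle of the crank's black round grip peg (14 thick, 46 long, parallel to the axle, free on all sides, with a 20 wide end disc). It lies 60 from the axle line and 87 from the stand's middle plane towards -y. At pot tilt t it stands at stand coordinates x = -60 sin(t - 1.2), y = -87, z = 95 + 60 cos(t - 1.2), so from upright it goes up, over the top and down in front. It can be pinched from above with the fingers in front of and behind it; the peg turns in the grip.
- orange_cartridge: Fresh drying cartridge with orange band and knob, loose, standing upright on the table, 160 g, 115 tall, with a heavy steel foot so that it slides rather than falls when knocked: grey body 44 wide up to 68, then a knob 29 wide from 74 to 115 to grip by. Origin: centre of its underside, z up along its axis. Seated in its pot on the floor its underside is 37 below the axle.
- leftover_3: Leftover brown pottery sherd, about 25-35 x 27-35 x 8, 20 g, that may lie in the orange pot (None: there is none). Origin: middle of its underside.
- leftover_4: Leftover brown pottery sherd, about 25-35 x 27-35 x 8, 20 g, that may lie in the orange pot (None: there is none). Origin: middle of its underside.
- feeler: Feeler rod, 156 tall, 100 g, standing upright in its rest: steel foot disc 34 wide and 8 thick, rod 10 thick, yellow square handle 20 x 20 from 100 to 156 above the foot. Origin: centre of the foot's underside, z up along the rod.
- feeler_rest: Fixed round wooden cup that the feeler stands in, 24 tall, inner floor 5 above the table, about 54 across inside at its floor and 46 at its mouth. Origin: centre of its underside.
- glue_bottle: Bystander, loose, to be left alone: white bottle with orange tip, 38 wide, 112 tall, upright. Origin: centre of its underside.
- grinder_stone: Bystander, loose, to be left alone: grey worn pebble, 55 x 89 x 40. Origin: centre of its underside.
- stapler: Bystander, loose, to be left alone: blue and black desk stapler, 36 x 145 x 48. Origin: centre of its underside.
Not all that is in view belongs to the job. What is shaped like the orange_cartridge but turquoise is not meant.

How it is judged:
By the outcome, as a careful person would: the job done as asked, in the order asked, and still so for the second after the job is handed in, with the robot touching nothing.
Of leftover_1, leftover_2, leftover_3, leftover_4 only 1 to 3 are there at a start; the rules pass over those that are not, and their reading is None.
At some moment in a run one of blue_cartridge, orange_cartridge may be knocked a few centimetres aside while the robot is not near it.
It also fails if it takes over 210 s, if anything falls off the work surface, if the arm or the gripper's body presses on something with over 40 N, if the wrist force passes 120 N, or if a joint passes its speed limit or range.

## Robot

A 6-joint arm with a two-finger parallel gripper is mounted at the origin on a cart in front of the work surface, level with it; the furniture and walls round the work are solid. World frame = base frame: x ahead of the robot, y to its left, z up, the work surface at z = 0. Lengths are in mm, angles in degrees, forces in N, time in s.
With the tool pointing down it reaches from about 350 to 850 mm from the base axis. Payload 8.1 kg.
Tool frame: the origin (TCP) lies on the centre line of the jaws, within the pads' length; the fingertips stand 11 mm ahead of it and the grasp point (between the pads) lies 8 mm behind it; z points along the fingers, y is the direction in which the jaws open and shut (so a half turn about z gives the same grasp; the last joint's range is limited). The gripper opens to 85 mm and grips with 20 to 120 N. Pads are 22 mm wide; open, the fingers measure 114 mm over their backs; the gripper's body (76 mm by 85 mm) begins 54 mm behind the grasp point. The pads swing forward as they close: fully open they stand 13 mm farther back than shut.
Start: joints at [-74.737, 7.471, 85.268, -0, 87.261, -4.893], TCP at [206.773, -563.25, 242.292] pointing down, gripper open.
Joint ranges: [-169.43, 169.43], [-51.17, 129.36], [1.28, 143.12], [-76.62, 256.62], [0, 156.53], [-152.29, 152.29]. Speed limits (degrees/s): [136.94, 136.94, 159.86, 180, 180, 180].

## Interface

Orientations are given as [roll, pitch, yaw] about the fixed x, y, z axes, in that order (R = Rz(yaw) Ry(pitch) Rx(roll)).
In Python, from bench import telemetry, viewer, r gives the robot as it stands.
- The arm moves only by the shell command python3 -m inch 'ROWS' [FORCE]. ROWS is JSON, a list of rows, each a list of 3 entries, a list of its own where there are three numbers: the shift along the tool's x, y, z in cm, then the turn, a rotation vector about the tool's x, y, z in rad, then the opening, from 0 (shut) to 1 (fully open). A call has 1 to 20 rows; each row is the pose to reach, as a shift and turn from the pose commanded when the call began, along the tool's axes at that moment; what a row does not reach only later rows make up. A row lasts 1/10 s, in which the tool goes at most 50 mm and 8.59 degrees, less where a joint would pass 70% of its speed; a pose out of reach is approached as far as the arm can. A call with a gripper value outside its range is refused whole. The fingers move at their own pace and stop on an object; FORCE is the grip in N (left out, the last holds). Time passes only in rows, so rows that repeat a pose let the fingers close. It gives the time, the measured TCP pose, the force and the opening at its end, in the units of the state.
- telemetry.sense(): the state, without advancing time (a new reading comes with each control period).
- viewer.snapshot(name): name is "scene" or "top" or "wrist"; returns the picture (384x512x3 uint8, red, green, blue); there is no depth.
- viewer.camera_model(name): a dict with "fx", "fy", "cx", "cy" (pixels), "dist" ([k1, k2, p1, p2, k3] as OpenCV has them; the pictures are not rectified), "cam_to_world" (4x4, takes a point from camera to world coordinates); the wrist camera has in their place "mount" (4x4, takes a point from camera to tool coordinates, whose origin is the TCP and whose axes are the flange's). Camera axes: x right, y down, z forward; pixel columns grow to the right and rows downward; lengths in mm; the calibration is good to about 2 mm. A picture is of the moment at which its call begins: read the wrist's pose just before it. camera_model takes no time and is no camera call.
- r.hand_in(): hands the job in, once; it reports no verdict.
The state is a dict: "time": time; "joint_pos": joint angles; "qd": joint speeds; "joint_efforts": joint torques, N m; "tool_pos": TCP position; "tcp_rot": TCP orientation; "ft_force": force on the tool from outside, world axes, zero at the start; "wrist_torque": the same for the moment, N m; "finger_gap": finger opening in mm.
Only numpy, scipy, OpenCV 4.12 (cv2) and the standard library are available. Lean on these libraries where they do the work, as an engineer would, in place of code of your own. Each camera call takes 0.05 s, during which the arm holds its last target.

## Working session

There is one attempt and no reset: what is moved stays moved. The work goes in short steps, Python scripts to look and compute and a shell command to move; the robot and the scene stay as the last step left them, time stands still between calls to the robot, and variables do not carry over. Pictures are saved under pics/ and viewed, and the job is handed in when it is done.

```bash
ls; mkdir -p pics
python3 - <<'E'
from bench import telemetry, viewer, r
import cv2
s=telemetry.sense(); print(s)
for n in ["scene","top","wrist"]:
    im=viewer.snapshot(n); cv2.imwrite(f"pics/{n}0.png",im[:,:,::-1]); print(n,viewer.camera_model(n))
E
```

```text
pics
{'time': 0.0, 'joint_pos': array([-7.47356385e+01,  7.51695515e+00,  8.53304328e+01,  1.00559411e-03,
        8.72621821e+01, -4.89219261e+00]), 'qd': array([-0.02229673, -0.08385054,  0.03822024,  0.10729143, -0.01031708,
       -0.09859641]), 'joint_efforts': array([-1.09204073e-03, -5.69395924e+01, -5.00563502e+01, -4.06132949e-04,
        1.45513960e-02, -6.89589569e-06]), 'tool_pos': array([ 206.64365829, -562.71372099,  241.21411356]), 'tcp_rot': array([-1.79890915e+02, -1.03449470e-02,  2.01564953e+01]), 'ft_force': array([-0.44484448,  0.3696586 ,  0.36589698]), 'wrist_torque': array([-0.00212806, -0.04171351, -0.0130017 ]), 'finger_gap': 85.38142297438905}
scene {'fx': 399.49326011148105, 'fy': 399.49326011148105, 'cx': 257.90815435733555, 'cy': 189.22188633052178, 'dist': array([-0.04351237,  0.        ,  0.        ,  0.        ,  0.        ]), 'cam_to_world': array([[-7.10243893e-01, -4.65887563e-01,  5.27733257e-01,
        -1.10306948e+02],
       [-7.03947743e-01,  4.73605770e-01, -5.29296844e-01,
         6.91854715e+02],
       [-3.34469890e-03, -7.47426487e-01, 
[... 512 characters left out ...]
3286937e-03, -2.29344463e-01, -9.73337776e-01,
         1.63927196e+03],
       [ 0.00000000e+00,  0.00000000e+00,  0.00000000e+00,
         1.00000000e+00]])}
wrist {'fx': 315.6141661331336, 'fy': 315.6141661331336, 'cx': 258.3442480618676, 'cy': 191.99811337411833, 'dist': array([-0.03869975,  0.        ,  0.        ,  0.        ,  0.        ]), 'mount': array([[-6.29253740e-04, -9.56817046e-01, -2.90690117e-01,
         7.43586367e+01],
       [ 9.99999747e-01, -5.05456702e-04, -5.00959557e-04,
         3.39751855e-01],
       [ 3.32395376e-04, -2.90690359e-01,  9.56817122e-01,
        -1.31339874e+02],
       [ 0.00000000e+00,  0.00000000e+00,  0.00000000e+00,
         1.00000000e+00]])}
```

Run:
```python
import cv2
a=cv2.imread("pics/scene0.png");cv2.imwrite("pics/scene0b.png",cv2.resize(a,(800,600),interpolation=cv2.INTER_CUBIC))
a=cv2.imread("pics/top0.png");cv2.imwrite("pics/top0b.png",cv2.resize(a,(800,600),interpolation=cv2.INTER_CUBIC))
```

```text
(no output)
```

View pics/scene0b.png

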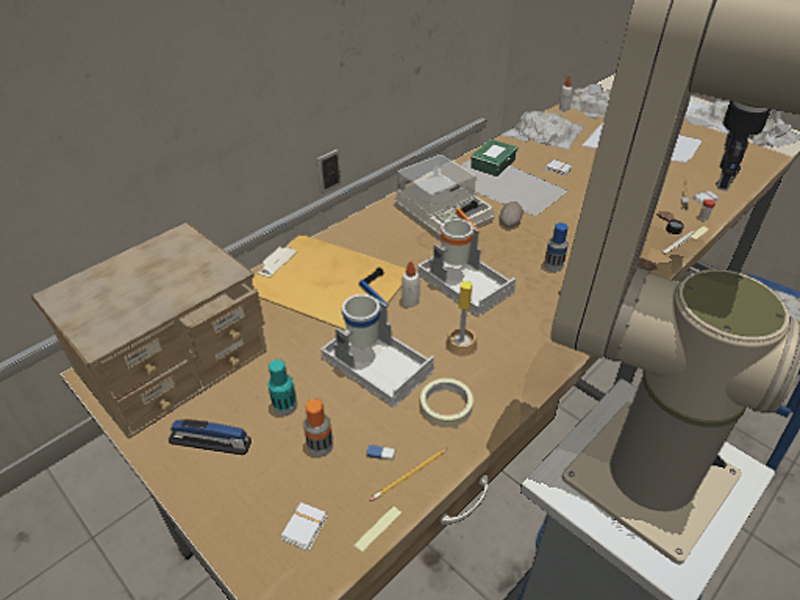

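View pics/top0b.png

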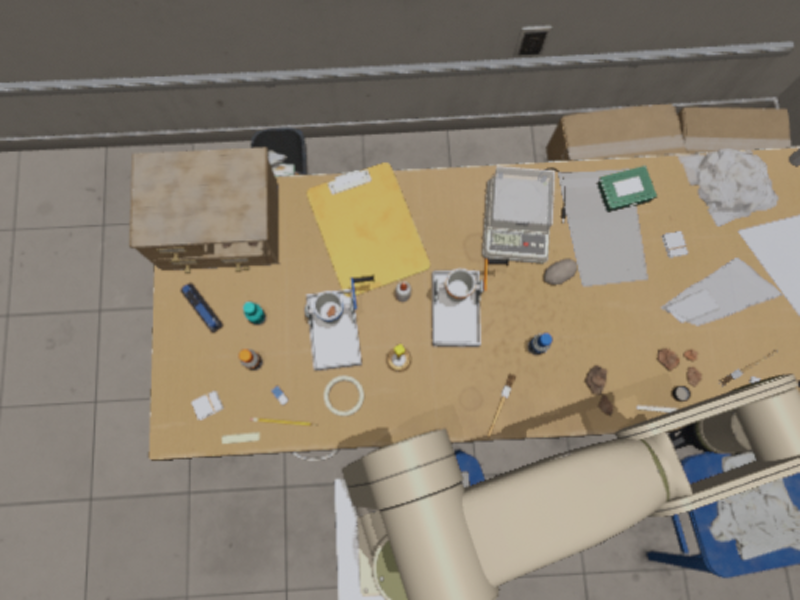

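View pics/wrist0.png

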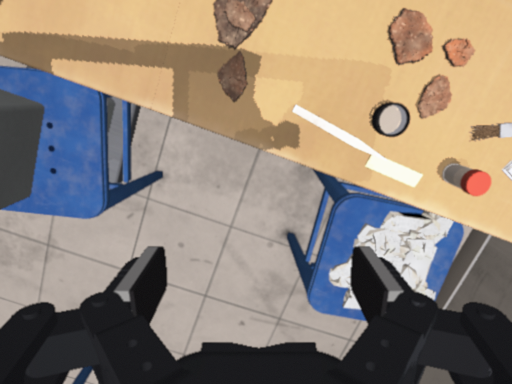

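```bash
cat > h.py <<'E'
import numpy as np, cv2, time, os
from scipy.spatial.transform import Rotation as Ro
from bench import telemetry, viewer, r
def T_tool(s=None):
    s=s or telemetry.sense(); T=np.eye(4); T[:3,:3]=Ro.from_euler('xyz',s['tcp_rot'],degrees=True).as_matrix(); T[:3,3]=s['tool_pos']; return T
def cam(name,T=None):
    m=viewer.camera_model(name); K=np.array([[m['fx'],0,m['cx']],[0,m['fy'],m['cy']],[0,0,1]])
    C=m['cam_to_world'] if name!='wrist' else T@m['mount']
    return K,np.array(m['dist']),np.array(C)
def ray(name,px,T=None):
    K,d,C=cam(name,T); u=cv2.undistortPoints(np.array([[px]],float),K,d)[0,0]
    v=C[:3,:3]@np.array([u[0],u[1],1]); return C[:3,3],v/np.linalg.norm(v)
def atz(name,px,z,T=None):
    o,v=ray(name,px,T); return o+v*(z-o[2])/v[2]
def tri(rays):
    A=np.zeros((3,3));b=np.zeros(3)
    for o,v in rays:
        P=np.eye(3)-np.outer(v,v);A+=P;b+=P@o
    p=np.linalg.solve(A,b); return p,[float(np.linalg.norm((np.eye(3)-np.outer(v,v))@(p-o))) for o,v in rays]
def proj(name,p,T=None):
    K,d,C=cam(name,T); W=np.linalg.inv(C); rv,_=cv2.Rodrigues(W[:3,:3])
    return cv2.projectPoints(np.array(p,float).reshape(-1,1,3),rv,W[:3,3],K,d)[0].reshape(-1,2)
def snap(name,fn):
    T=T_tool(); im=viewer.snapshot(name)[:,:,::-1].copy(); cv2.imwrite(f'pics/{fn}.png',im); np.save(f'pics/{fn}.npy',T); return im
def crop(fn,x0,y0,x1,y1,out):
    im=cv2.imread(f'pics/{fn}.png')[y0:y1,x0:x1]; k=min(800/im.shape[1],600/im.shape[0]); im=cv2.resize(im,None,fx=k,fy=k,interpolation=cv2.INTER_CUBIC)
    st=10 if (x1-x0)<=180 else 20
    for x in range((x0//st+1)*st,x1,st):
        X=int((x-x0)*k); cv2.line(im,(X,0),(X,6),(0,0,255),1); cv2.putText(im,str(x),(X-8,18),0,.4,(0,0,255),1)
    for y in range((y0//st+1)*st,y1,st):
        Y=int((y-y0)*k); cv2.line(im,(0,Y),(6,Y),(0,0,255),1); cv2.putText(im,str(y),(8,Y+4),0,.4,(0,0,255),1)
    cv2.imwrite(f'pics/{out}.png',im)
def delta(p,rpy=None):
    """shift (cm) and rotvec (rad) in current tool axes from measured pose"""
    T=T_tool(); d=T[:3,:3].T@(np.array(p)-T[:3,3])/10
    rv=np.zeros(3)
    if rpy is not None: rv=(Ro.from_matrix(T[:3,:3]).inv()*Ro.from_euler('xyz',rpy,degrees=True)).as_rotvec()
    return d.round(2),rv.round(3)
E
python3 - <<'E'
from h import *
crop('top0',190,160,370,290,'t1'); crop('scene0',190,120,380,300,'s1')
E
```

```text
(no output)
```

View pics/t1.png

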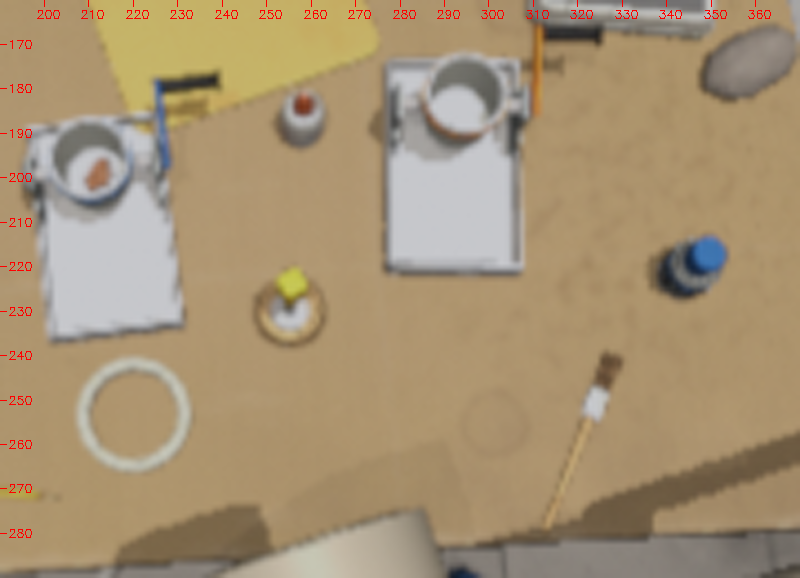

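View pics/s1.png

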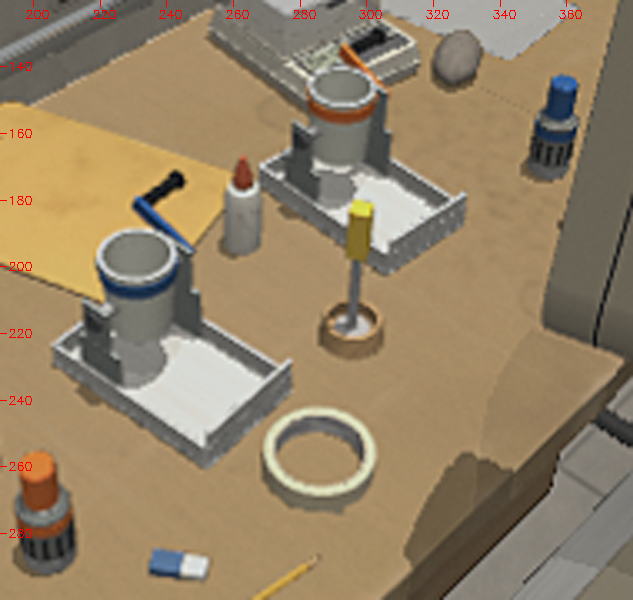

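Run:
```python
from h import *
def t(n,a,b):
    p,e=tri([ray('scene',a),ray('top',b)]); print(n,p.round(1),np.round(e,1))
t('feeler top',(297.5,181.5),(255.5,223))
t('rest rim',(295,216),(255,230))
t('blue rim',(230.5,197.5),(210.5,193))
t('orange rim',(291,146.5),(294.5,180.5))
t('bluecart top',(357,145),(348.5,216))
t('orangecart top',(201,258),(159,228))
t('blue crank',(238,184),(232,179))
t('or crank',(299,133),(318,168))
print(atz('top',(200,236),46),atz('top',(231,233),46),atz('top',(277,221),46),atz('top',(307,221),46),'lips')
print(atz('scene',(252,259),46),atz('scene',(277,228.5),46))
print(atz('scene',(307,200),46),atz('scene',(328,179),46))
print('glue',atz('top',(258,184),112))
```

```text
feeler top [426.2  -9.4 161.4] [0.9 0.9]
rest rim [423.3  -8.9  21.8] [1.8 1.8]
blue rim [550.4 145.4 121. ] [2.2 2.2]
orange rim [ 581.2 -161.7  129.4] [1.7 1.7]
bluecart top [ 441.7 -348.5  111. ] [1.2 1.2]
orangecart top [438.6 340.2 112. ] [4.2 4.2]
blue crank [607.2  64.8  89. ] [2.9 2.9]
or crank [ 625.6 -254.4  119. ] [0.3 0.3]
[407.24193533 197.89601167  46.        ] [411.91212584  81.39673461  46.        ] [447.65005016 -94.25001875  46.        ] [ 441.3056374  -207.19347992   46.        ] lips
[386.43383731 217.6570887   46.        ] [414.4556754  86.9338113  46.       ]
[429.72863948 -69.41087318  46.        ] [ 445.15887443 -198.62227834   46.        ]
glue [578.69167007 -29.09721879 112.        ]
```

Run:
```python
from h import *
print(delta((500,0,380),(180,0,0)))
```

```text
(array([ 46.93, -42.75, -13.79]), array([-0.001,  0.   ,  0.352]))
```

```bash
python3 -m inch '[[[46.9,-42.7,-13.9],[0,0,0.352],1],[[46.9,-42.7,-13.9],[0,0,0.352],1],[[46.9,-42.7,-13.9],[0,0,0.352],1],[[46.9,-42.7,-13.9],[0,0,0.352],1],[[46.9,-42.7,-13.9],[0,0,0.352],1],[[46.9,-42.7,-13.9],[0,0,0.352],1],[[46.9,-42.7,-13.9],[0,0,0.352],1],[[46.9,-42.7,-13.9],[0,0,0.352],1],[[46.9,-42.7,-13.9],[0,0,0.352],1],[[46.9,-42.7,-13.9],[0,0,0.352],1],[[46.9,-42.7,-13.9],[0,0,0.352],1],[[46.9,-42.7,-13.9],[0,0,0.352],1],[[46.9,-42.7,-13.9],[0,0,0.352],1],[[46.9,-42.7,-13.9],[0,0,0.352],1],[[46.9,-42.7,-13.9],[0,0,0.352],1],[[46.9,-42.7,-13.9],[0,0,0.352],1],[[46.9,-42.7,-13.9],[0,0,0.352],1]]'
python3 - <<'E'
from h import *
snap('wrist','w1'); crop('w1',0,0,512,384,'w1b'); print(T_tool().round(3))
E
```

```text
time: 1.85
tool_pos: [499.4, -1.9, 380.9]
tcp_rot: [180.0, 0.0, -0.1]
ft_force: [-0.3, 0.2, -0.4]
finger_gap: 85.0
[[ 1.00000e+00 -2.00000e-03 -0.00000e+00  4.99500e+02]
 [-2.00000e-03 -1.00000e+00 -0.00000e+00 -1.98200e+00]
 [-0.00000e+00  0.00000e+00 -1.00000e+00  3.81053e+02]
 [ 0.00000e+00  0.00000e+00  0.00000e+00  1.00000e+00]]
```

View pics/w1b.png

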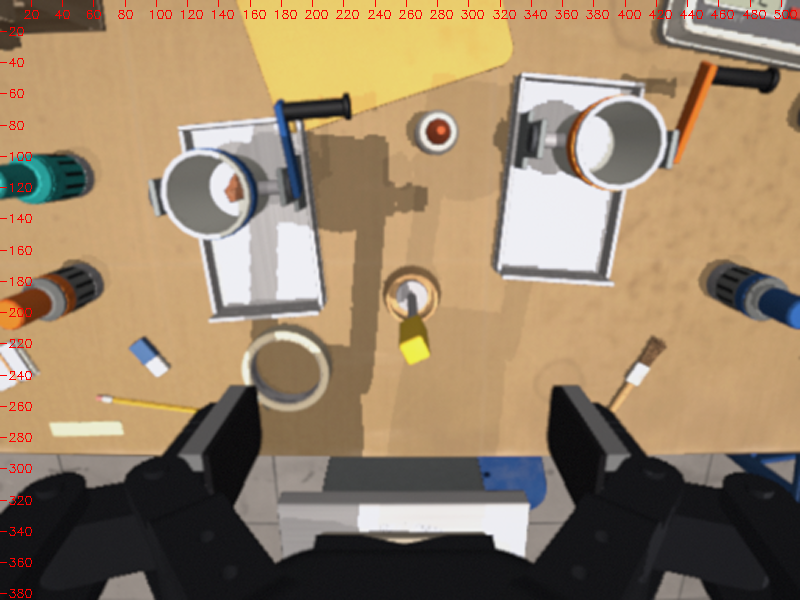

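Run:
```python
from h import *
crop('w1',90,50,230,215,'w1bl'); crop('w1',310,30,510,190,'w1or'); crop('w1',235,160,295,240,'w1f')
```

```text
(no output)
```

View pics/w1bl.png

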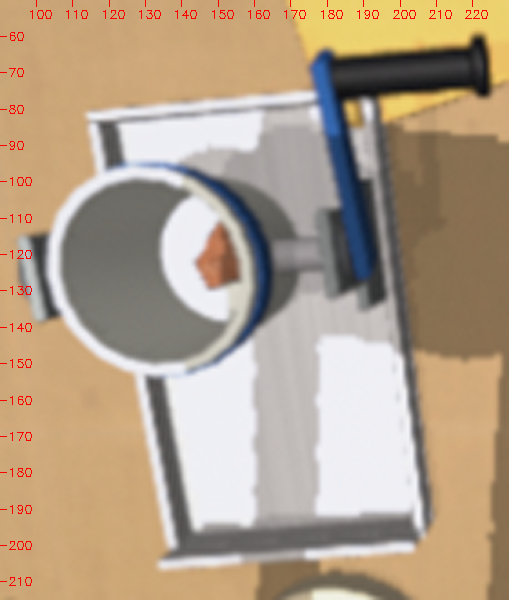

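View pics/w1or.png

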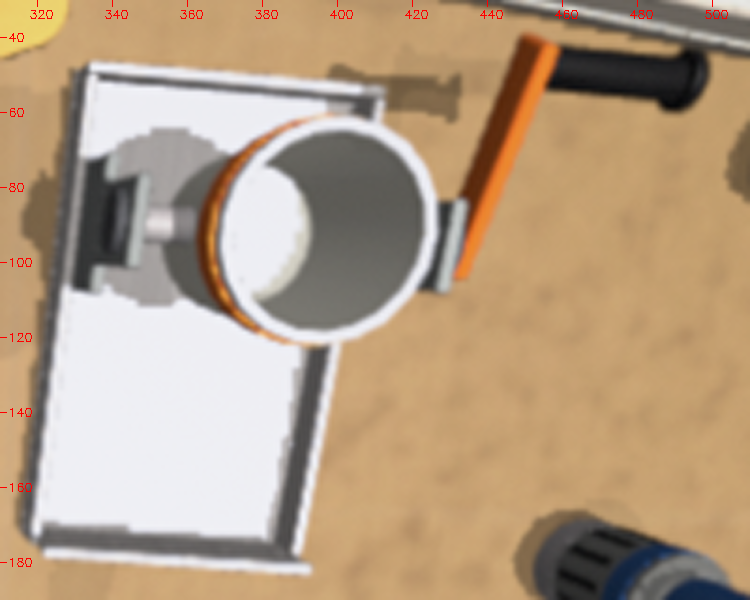

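View pics/w1f.png

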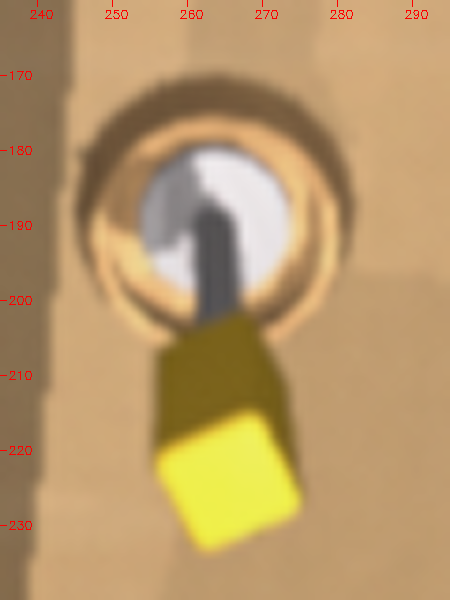

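```bash
cat > fit.py <<'E'
from h import *
from scipy.optimize import least_squares
def fit(obs,rim,x0,n='wrist'):
    # obs: (px, stand pt, T) ; rim: list (px,T)
    def res(v):
        x,y,a,dz=v; c,s=np.cos(a),np.sin(a); R=np.array([[c,-s,0],[s,c,0],[0,0,1]]); e=[]
        for px,p,T in obs:
            q=R@np.array(p)+[x,y,dz]; e+=list(proj(n,q,T)[0]-px)
        for px,T in rim:
            o=atz(n,px,135+dz,T); e.append((np.hypot(o[0]-x,o[1]-y)-34)*0.65)
        return np.array(e+[dz*.3])
    r_=least_squares(res,x0,loss='soft_l1'); v=r_.x; print('x,y',v[:2].round(1),'yaw',np.degrees(v[2]).round(2),'dz',v[3].round(1)); print(res(v).round(1)); return v
E
python3 - <<'E'
from fit import *
T=np.load('pics/w1.npy')
print('feeler top',atz('wrist',(265.2,224.3),161,T),'foot',atz('wrist',(264.5,189),13,T), 'rest', atz('wrist',(263.5,192),24,T))
c=[atz('wrist',p,161,T)[:2] for p in [(255.5,221.5),(268,215),(275,227),(262.5,233.5)]]
for i in range(4):
    d=c[(i+1)%4]-c[i]; print(np.linalg.norm(d).round(1),np.degrees(np.arctan2(d[1],d[0])).round(1))
print('blue')
fit([((133.5,205.5),(-130,58,46),T),((204,200),(-130,-58,46),T),((114.5,82),(60,58,28),T),((222,68),(55.9,-109,116.7),T),((182,71),(55.9,-65,116.7),T)],
 [((102.5,122),T),((140,153.5),T),((133,95),T),((116,103),T),((113,145),T)],[545,144,0,0])
print('orange')
fit([((323,177.5),(-130,58,46),T),((392.5,182),(-130,-58,46),T),((333,47.5),(60,58,28),T),((412,53.5),(60,-58,28),T),((496,50.5),(55.9,-109,116.7),T),((456,48),(55.9,-65,116.7),T)],
 [((426.5,90),T),((400,60.5),T),((393,122),T),((420,70),T),((415,112),T)],[575,-160,0,0])
E
```

```text
feeler top [426.41300633 -10.10910392 161.        ] foot [427.04778685 -12.02747372  13.        ] rest [425.23343629 -10.21036273  24.        ]
17.1 -61.0
17.7 -151.1
17.3 119.4
17.8 28.2
blue
x,y [542.2 148. ] yaw 4.32 dz -1.8
[-0.3  0.9  1.8  1.  -0.7 -1.3 -2.5  0.2  0.7  0.5  0.8  0.5  0.4 -2.5
  0.7 -0.5]
orange
x,y [ 579.1 -163.7] yaw -3.77 dz -1.8
[-2.4  0.8  2.2  0.9  0.7 -1.3  1.2 -0.8 -7.6  0.4 -2.8 -0.5 -0.3  0.2
  0.1 -0.4 -1.1 -0.5]
```

Run:
```python
from h import *
print(delta((426.6,-10.8,210),(180,0,29)), delta((426.6,-10.8,132),(180,0,29)),telemetry.sense()['joint_pos'].round(1))
```

```text
(array([-7.28,  0.9 , 17.11]), array([ 0.   ,  0.   , -0.508])) (array([-7.28,  0.9 , 24.91]), array([ 0.   ,  0.   , -0.508])) [ -6.1  -8.9  87.2  -0.  101.7  84. ]
```

```bash
python3 -m inch '[[[-7.3,0.9,8.5],[0,0,-0.25],1],[[-7.3,0.9,12],[0,0,-0.4],1],[[-7.3,0.9,17.1],[0,0,-0.508],1],[[-7.3,0.9,17.1],[0,0,-0.508],1],[[-7.3,0.9,17.1],[0,0,-0.508],1],[[-7.3,0.9,17.1],[0,0,-0.508],1],[[-7.3,0.9,17.1],[0,0,-0.508],1]]'
python3 - <<'E'
from h import *
snap('wrist','w2'); print(delta((426.6,-10.8,132),(180,0,29)))
crop('w2',100,150,400,384,'w2b')
E
```

```text
time: 2.6
tool_pos: [429.0, -10.4, 213.8]
tcp_rot: [179.8, -0.2, 29.0]
ft_force: [-0.1, -0.6, 0.7]
finger_gap: 85.2
(array([-0.29, -0.11,  8.19]), array([ 0.003, -0.004, -0.   ]))
```

View pics/w2b.png

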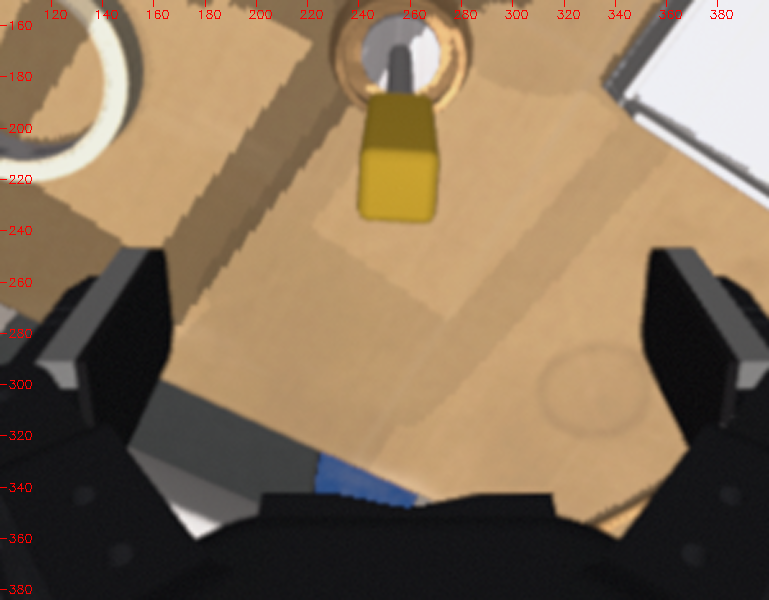

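```bash
python3 - <<'E'
from h import *
a=np.load('pics/w1.npy');b=np.load('pics/w2.npy')
print(tri([ray('wrist',(265.2,224.3),a),ray('wrist',(255.2,222.5),b)]))
print(atz('wrist',(255.2,222.5),161,b))
E
python3 -m inch '[[[-0.2,-0.1,4],[0,0,0],1],[[-0.2,-0.1,7],[0,0,0],1],[[-0.2,-0.1,8],[0,0,0],1],[[-0.2,-0.1,8],[0,0,0],1],[[-0.2,-0.1,8],[0,0,0],1]]'
```

```text
(array([426.08315055, -10.13830382, 159.46628544]), [0.3937064747004718, 0.3937064747004737])
[427.0340079   -9.69729544 161.        ]
time: 3.15
tool_pos: [426.2, -10.1, 132.5]
tcp_rot: [179.9, -0.1, 29.1]
ft_force: [0.4, -0.3, 0.6]
finger_gap: 85.5
```

```bash
python3 -m inch '[[[0,0,0],[0,0,0],0.15],[[0,0,0],[0,0,0],0.1],[[0,0,0],[0,0,0],0.1],[[0,0,0],[0,0,0],0.1],[[0,0,0],[0,0,0],0.1],[[0,0,0],[0,0,0],0.1],[[0,0,0],[0,0,0],0.1],[[0,0,0],[0,0,0],0.1]]' 50
python3 - <<'E'
from h import *
s=telemetry.sense();print(s['ft_force'],s['finger_gap'])
E
```

```text
time: 3.95
tool_pos: [425.0, -9.9, 130.7]
tcp_rot: [180.0, -0.0, 29.1]
ft_force: [-0.1, -0.2, 5.1]
finger_gap: 19.5
[-0.08225683 -0.17008092  5.06015077] 19.537318899462303
```

```bash
python3 -m inch '[[[0,0,-2],[0,0,0],0.1],[[0,0,-4],[0,0,0],0.1],[[0,0,-8],[0,0,0],0.1],[[0,0,-12],[0,0,0],0.1],[[0,0,-16],[0,0,0],0.1],[[0,0,-16.2],[0,0,0],0.1],[[0,0,-16.2],[0,0,0],0.1]]'
python3 - <<'E'
from h import *
snap('wrist','w3'); print(T_tool().round(3)); print(delta((542.2,148,293),(180,0,29)))
E
```

```text
time: 4.65
tool_pos: [425.0, -9.9, 292.8]
tcp_rot: [180.0, -0.1, 29.1]
ft_force: [0.2, -0.5, -1.8]
finger_gap: 19.8
[[ 8.74000e-01  4.86000e-01 -1.00000e-03  4.24308e+02]
 [ 4.86000e-01 -8.74000e-01  0.00000e+00 -9.82300e+00]
 [-1.00000e-03 -1.00000e-03 -1.00000e+00  2.91179e+02]
 [ 0.00000e+00  0.00000e+00  0.00000e+00  1.00000e+00]]
(array([17.98, -8.06, -0.2 ]), array([-0.001,  0.001,  0.002]))
```

View pics/w3.png

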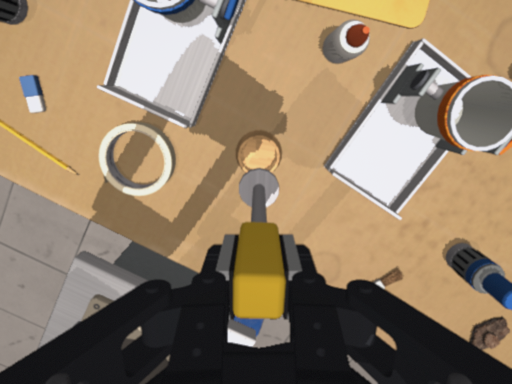

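Run:
```python
from h import *
T=np.load('pics/w3.npy'); p=atz('wrist',(259,186.5),T[2,3]-118,T); print(p, T[:3,:3].T@(p-T[:3,3])); print('rest',atz('wrist',(259,152),24,T))
```

```text
[428.44888382  -9.03712742 174.79411168] [  3.28306755   0.78890976 118.00446591]
rest [431.25954808  -7.89012387  24.        ]
```

```bash
python3 -m inch '[[[17.7,-8.1,-0.4],[0,0,0],0.1],[[17.7,-8.1,-0.4],[0,0,0],0.1],[[17.7,-8.1,-0.4],[0,0,0],0.1],[[17.7,-8.1,-0.4],[0,0,0],0.1],[[17.7,-8.1,-0.4],[0,0,0],0.1],[[17.7,-8.1,-0.4],[0,0,0],0.1],[[17.7,-8.1,-0.4],[0,0,0],0.1],[[17.7,-8.1,-0.4],[0,0,0],0.1]]'
python3 - <<'E'
from h import *
snap('wrist','w4'); print(T_tool().round(3));crop('w4',150,60,370,225,'w4b')
E
```

```text
time: 5.5
tool_pos: [539.3, 145.9, 296.1]
tcp_rot: [180.0, 0.0, 29.0]
ft_force: [0.8, -0.0, -1.2]
finger_gap: 19.5
[[ 8.75000e-01  4.85000e-01  0.00000e+00  5.39530e+02]
 [ 4.85000e-01 -8.75000e-01 -0.00000e+00  1.45894e+02]
 [ 0.00000e+00  0.00000e+00 -1.00000e+00  2.96482e+02]
 [ 0.00000e+00  0.00000e+00  0.00000e+00  1.00000e+00]]
```

View pics/w4b.png

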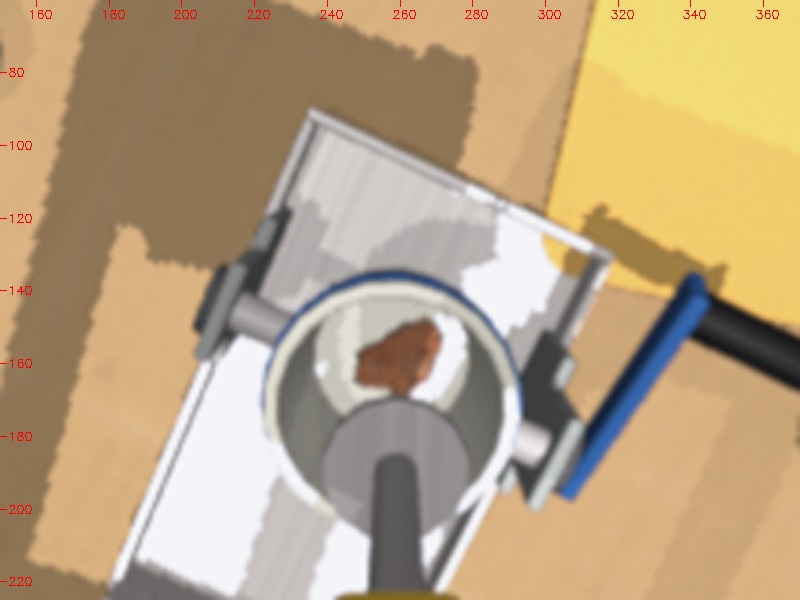

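Run:
```python
from fit import *
T=np.load('pics/w4.npy')
v=fit([((236,90),(60,58,28),T),((318,131),(60,-58,28),T),((342.5,138),(55.9,-65,116.7),T)],
 [((223.5,170),T),((257.5,138.5),T),((291.5,170),T),((233,146.5),T),((282,147),T),((236,198),T)],[543,148,0.07,0])
p=atz('wrist',(259,188.5),T[2,3]-118,T); print(p)
v=fit([],
 [((223.5,170),T),((257.5,138.5),T),((291.5,170),T),((233,146.5),T),((282,147),T),((236,198),T)],[543,148,0.07,0])
```

```text
x,y [542.7 147.3] yaw 4.78 dz -2.0
[-0.8 -0.3  2.1 -1.6 -1.3  7.1 -0.3 -0.6 -1.5  0.7 -0.4 -0.4 -0.6]
[541.04989914 145.95133053 178.06841928]
x,y [542.3 148. ] yaw 4.01 dz -2.0
[-0.7 -0.6 -1.   0.3 -0.1 -0.7 -0.6]
```

```bash
python3 -m inch '[[[0.2,-0.1,3],[0,0,0],0.1],[[0.2,-0.1,6],[0,0,0],0.1],[[0.2,-0.1,8],[0,0,0],0.1],[[0.2,-0.1,8.5],[0,0,0],0.1],[[0.2,-0.1,8.5],[0,0,0],0.1],[[0.2,-0.1,8.5],[0,0,0],0.1]]'; python3 -m inch '[[[0,0,0.3],[0,0,0],0.1],[[0,0,0.6],[0,0,0],0.1],[[0,0,0.9],[0,0,0],0.1],[[0,0,0.9],[0,0,0],0.1]]'
```

```text
time: 6.15
tool_pos: [541.9, 148.6, 213.1]
tcp_rot: [180.0, -0.1, 29.1]
ft_force: [0.1, 0.3, -0.6]
finger_gap: 19.9
time: 6.55
tool_pos: [541.0, 148.8, 201.8]
tcp_rot: [-180.0, 0.0, 29.1]
ft_force: [-0.7, -0.3, -1.3]
finger_gap: 19.5
```

```bash
python3 -m inch '[[[0,0,0.2],[0,0,0],0.1],[[0,0,0.4],[0,0,0],0.1],[[0,0,0.4],[0,0,0],0.1]]'
```

```text
time: 6.85
tool_pos: [541.0, 148.8, 197.8]
tcp_rot: [-180.0, 0.0, 29.1]
ft_force: [-0.2, 0.1, -0.7]
finger_gap: 19.4
```

```bash
python3 -m inch '[[[0,0,0.2],[0,0,0],0.1],[[0,0,0.2],[0,0,0],0.1]]';python3 -m inch '[[[0,0,0.2],[0,0,0],0.1],[[0,0,0.2],[0,0,0],0.1]]';python3 -m inch '[[[0,0,0.2],[0,0,0],0.1],[[0,0,0.2],[0,0,0],0.1]]'
```

```text
time: 7.05
tool_pos: [541.1, 148.8, 196.0]
tcp_rot: [-180.0, 0.0, 29.1]
ft_force: [0.3, 1.1, -1.4]
finger_gap: 19.6
time: 7.25
tool_pos: [541.1, 148.8, 194.0]
tcp_rot: [-180.0, 0.0, 29.1]
ft_force: [-0.1, -0.5, -2.0]
finger_gap: 18.9
time: 7.45
tool_pos: [541.1, 148.8, 192.0]
tcp_rot: [-180.0, 0.0, 29.1]
ft_force: [-0.3, -0.2, -1.3]
finger_gap: 19.4
```

```bash
for i in 1 2; do python3 -m inch '[[[0,0,0.1],[0,0,0],0.1],[[0,0,0.1],[0,0,0],0.1]]' | egrep 'pos|force'; done
```

```text
tool_pos: [541.1, 148.8, 191.1]
ft_force: [-0.4, 0.2, -0.9]
tool_pos: [541.3, 148.9, 190.5]
ft_force: [0.9, 0.1, -0.5]
```

```bash
python3 -m inch '[[[0,0,0.15],[0,0,0],0.1],[[0,0,0.15],[0,0,0],0.1]]'
```

```text
time: 8.05
tool_pos: [541.6, 149.0, 190.3]
tcp_rot: [180.0, -0.1, 29.1]
ft_force: [-2.2, -0.0, 8.6]
finger_gap: 19.7
```

```bash
python3 -m inch '[[[0,0,0.15],[0,0,0],0.1],[[0,0,0.15],[0,0,0],0.1]]'
```

```text
time: 8.25
tool_pos: [542.3, 149.1, 190.2]
tcp_rot: [179.9, -0.2, 29.1]
ft_force: [-3.1, -0.6, 14.6]
finger_gap: 19.3
```

```bash
python3 -m inch '[[[0,0,-1],[0,0,0],0.1],[[0,0,-4],[0,0,0],0.1],[[0,0,-8],[0,0,0],0.1],[[0,0,-11],[0,0,0],0.1],[[0,0,-11],[0,0,0],0.1],[[0,0,-11],[0,0,0],0.1]]'
python3 - <<'E'
from h import *
snap('wrist','w5'); print(T_tool().round(3)); print(delta((574.5,-164.5,298)))
E
```

```text
time: 8.85
tool_pos: [541.7, 148.9, 298.2]
tcp_rot: [180.0, -0.1, 29.1]
ft_force: [-0.3, 0.8, -1.9]
finger_gap: 19.2
[[ 8.74000e-01  4.86000e-01 -1.00000e-03  5.40999e+02]
 [ 4.86000e-01 -8.74000e-01 -0.00000e+00  1.48742e+02]
 [-1.00000e-03 -0.00000e+00 -1.00000e+00  2.96634e+02]
 [ 0.00000e+00  0.00000e+00  0.00000e+00  1.00000e+00]]
(array([-12.3 ,  29.  ,  -0.13]), array([0., 0., 0.]))
```

View pics/w5.png

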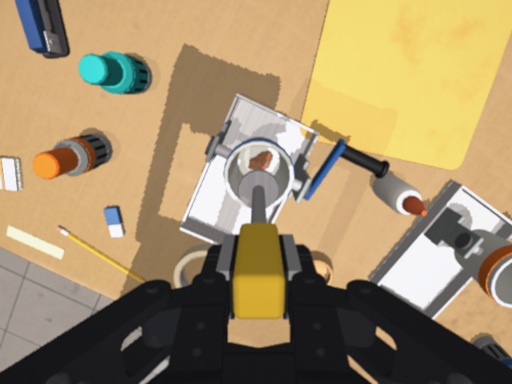

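```bash
python3 -m inch '[[[-12.2,29.1,-0.1],[0,0,0],0.1],[[-12.2,29.1,-0.1],[0,0,0],0.1],[[-12.2,29.1,-0.1],[0,0,0],0.1],[[-12.2,29.1,-0.1],[0,0,0],0.1],[[-12.2,29.1,-0.1],[0,0,0],0.1],[[-12.2,29.1,-0.1],[0,0,0],0.1],[[-12.2,29.1,-0.1],[0,0,0],0.1],[[-12.2,29.1,-0.1],[0,0,0],0.1],[[-12.2,29.1,-0.1],[0,0,0],0.1]]'
python3 - <<'E'
from h import *
snap('wrist','w6'); print(T_tool().round(3));crop('w6',150,60,370,225,'w6b')
E
```

```text
time: 9.8
tool_pos: [575.5, -164.1, 296.7]
tcp_rot: [-179.8, 0.1, 29.1]
ft_force: [-0.1, 0.2, -0.9]
finger_gap: 19.4
[[ 8.74000e-01  4.87000e-01 -2.00000e-03  5.75744e+02]
 [ 4.87000e-01 -8.74000e-01  1.00000e-03 -1.63519e+02]
 [-1.00000e-03 -2.00000e-03 -1.00000e+00  2.97139e+02]
 [ 0.00000e+00  0.00000e+00  0.00000e+00  1.00000e+00]]
```

View pics/w6b.png

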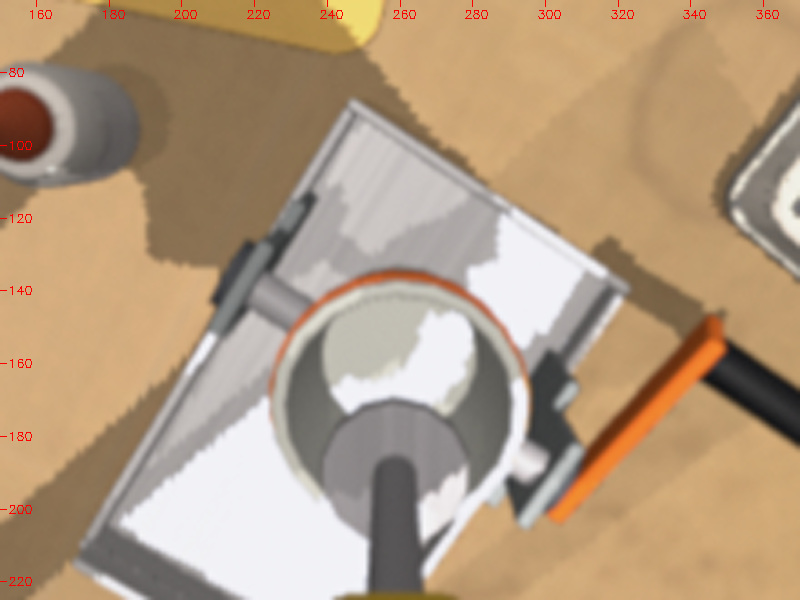

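Run:
```python
from fit import *
T=np.load('pics/w6.npy')
rim=[((225.5,168),T),((260,138),T),((294,170),T),((236,146.5),T),((284.5,147),T),((237,197.5),T)]
v=fit([((247,88),(60,58,28),T),((322.5,140),(60,-58,28),T)],rim,[579,-163,-0.07,0])
v=fit([],rim,[579,-163,-0.07,0])
p=atz('wrist',(259,188.5),T[2,3]-118,T); print(p)
```

```text
x,y [ 578.2 -163.8] yaw -4.34 dz -4.7
[-0.1 -0.5  0.7 -0.1 -0.5  0.1 -0.4  0.2  0.5 -0.5 -1.4]
x,y [ 579.2 -163.7] yaw -4.01 dz -1.5
[-0.4 -0.3 -0.9  0.1  0.  -0.5 -0.4]
[ 577.00703188 -163.8785518   178.65263778]
```

```bash
python3 -m inch '[[[0.15,0.1,3],[0,0,0],0.1],[[0.15,0.1,6],[0,0,0],0.1],[[0.15,0.1,8],[0,0,0],0.1],[[0.15,0.1,9],[0,0,0],0.1],[[0.15,0.1,9.4],[0,0,0],0.1],[[0.15,0.1,9.6],[0,0,0],0.1],[[0.15,0.1,9.8],[0,0,0],0.1],[[0.15,0.1,9.8],[0,0,0],0.1]]'; python3 -m inch '[[[0,0,0.2],[0,0,0],0.1],[[0,0,0.4],[0,0,0],0.1],[[0,0,0.4],[0,0,0],0.1]]'
```

```text
time: 10.65
tool_pos: [578.4, -165.0, 201.3]
tcp_rot: [179.9, -0.1, 29.1]
ft_force: [-0.9, -0.0, -1.0]
finger_gap: 19.8
time: 10.95
tool_pos: [577.8, -165.0, 196.1]
tcp_rot: [-180.0, 0.0, 29.1]
ft_force: [-0.3, -0.5, -0.3]
finger_gap: 19.5
```

```bash
python3 -m inch '[[[0,0,0.15],[0,0,0],0.1],[[0,0,0.3],[0,0,0],0.1],[[0,0,0.3],[0,0,0],0.1]]'
```

```text
time: 11.25
tool_pos: [577.7, -164.9, 192.9]
tcp_rot: [-180.0, 0.0, 29.1]
ft_force: [0.5, 0.8, -2.2]
finger_gap: 19.4
```

```bash
python3 -m inch '[[[0,0,0.15],[0,0,0],0.1],[[0,0,0.15],[0,0,0],0.1]]'
```

```text
time: 11.45
tool_pos: [577.8, -164.9, 191.5]
tcp_rot: [-180.0, 0.0, 29.1]
ft_force: [0.3, 0.4, -0.6]
finger_gap: 19.7
```

```bash
python3 -m inch '[[[0,0,0.15],[0,0,0],0.1],[[0,0,0.15],[0,0,0],0.1]]'
```

```text
time: 11.65
tool_pos: [577.8, -164.9, 190.0]
tcp_rot: [-180.0, 0.0, 29.1]
ft_force: [0.9, 0.8, -0.5]
finger_gap: 19.6
```

```bash
python3 -m inch '[[[0,0,0.15],[0,0,0],0.1],[[0,0,0.15],[0,0,0],0.1]]'
```

```text
time: 11.85
tool_pos: [577.8, -164.9, 188.6]
tcp_rot: [-180.0, 0.0, 29.1]
ft_force: [0.2, -1.1, -1.7]
finger_gap: 19.4
```

```bash
python3 -m inch '[[[0,0,0.15],[0,0,0],0.1],[[0,0,0.15],[0,0,0],0.1]]'
```

```text
time: 12.05
tool_pos: [577.8, -164.9, 187.0]
tcp_rot: [-180.0, 0.0, 29.1]
ft_force: [-0.3, -0.8, -1.3]
finger_gap: 19.7
```

```bash
python3 -m inch '[[[0,0,0.15],[0,0,0],0.1],[[0,0,0.15],[0,0,0],0.1]]'
```

```text
time: 12.25
tool_pos: [577.8, -164.9, 185.5]
tcp_rot: [-180.0, 0.0, 29.1]
ft_force: [0.4, -0.2, -0.3]
finger_gap: 19.2
```

```bash
python3 -m inch '[[[0,0,0.15],[0,0,0],0.1],[[0,0,0.15],[0,0,0],0.1]]'
```

```text
time: 12.45
tool_pos: [577.8, -164.9, 184.0]
tcp_rot: [-180.0, 0.0, 29.1]
ft_force: [-0.4, 0.5, -1.7]
finger_gap: 19.2
```

```bash
python3 -m inch '[[[0,0,0.15],[0,0,0],0.1],[[0,0,0.15],[0,0,0],0.1]]'
```

```text
time: 12.65
tool_pos: [578.1, -165.0, 183.8]
tcp_rot: [180.0, -0.0, 29.1]
ft_force: [-1.8, 0.8, 4.2]
finger_gap: 19.4
```

```bash
python3 -m inch '[[[0,0,0.15],[0,0,0],0.1],[[0,0,0.15],[0,0,0],0.1]]'
```

```text
time: 12.85
tool_pos: [578.4, -165.0, 183.7]
tcp_rot: [179.9, -0.1, 29.1]
ft_force: [-4.9, 2.4, 12.6]
finger_gap: 19.5
```

```bash
python3 -m inch '[[[0,0,-1],[0,0,0],0.1],[[0,0,-4],[0,0,0],0.1],[[0,0,-8],[0,0,0],0.1],[[0,0,-11.5],[0,0,0],0.1],[[0,0,-11.5],[0,0,0],0.1],[[0,0,-11.5],[0,0,0],0.1]]'
python3 - <<'E'
from h import *
print(delta((425,-9.9,297),(180,0,29.1)))
snap('wrist','w7'); crop('w7',150,60,370,225,'w7b')
E
```

```text
time: 13.45
tool_pos: [578.6, -165.2, 297.8]
tcp_rot: [179.9, -0.1, 29.1]
ft_force: [-1.2, 0.3, -2.2]
finger_gap: 19.1
(array([ -5.87, -21.04,   0.03]), array([ 0.002, -0.002, -0.   ]))
```

View pics/w7b.png

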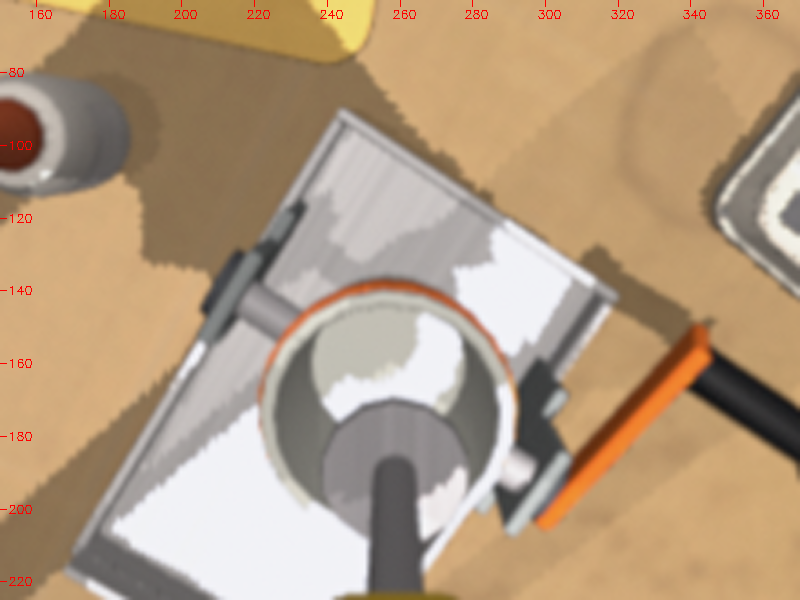

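Orange pot is empty (floor contact, and nothing visible). Return the feeler.

```bash
python3 -m inch '[[[-5.9,-21,0],[0,0,0],0.1],[[-5.9,-21,0],[0,0,0],0.1],[[-5.9,-21,0],[0,0,0],0.1],[[-5.9,-21,0],[0,0,0],0.1],[[-5.9,-21,0],[0,0,0],0.1],[[-5.9,-21,0],[0,0,0],0.1],[[-5.9,-21,0],[0,0,0],0.1],[[-5.9,-21,0],[0,0,0],0.1]]'
python3 - <<'E'
from h import *
print(delta((425,-9.9,140.7),(180,0,29.1)))
snap('wrist','w8'); crop('w8',150,60,370,225,'w8b')
E
```

```text
time: 14.3
tool_pos: [424.5, -10.7, 295.5]
tcp_rot: [-180.0, 0.1, 29.1]
ft_force: [0.5, -0.5, -1.1]
finger_gap: 19.9
(array([ 0.1 , -0.04, 15.48]), array([-0.001,  0.001, -0.001]))
```

View pics/w8b.png

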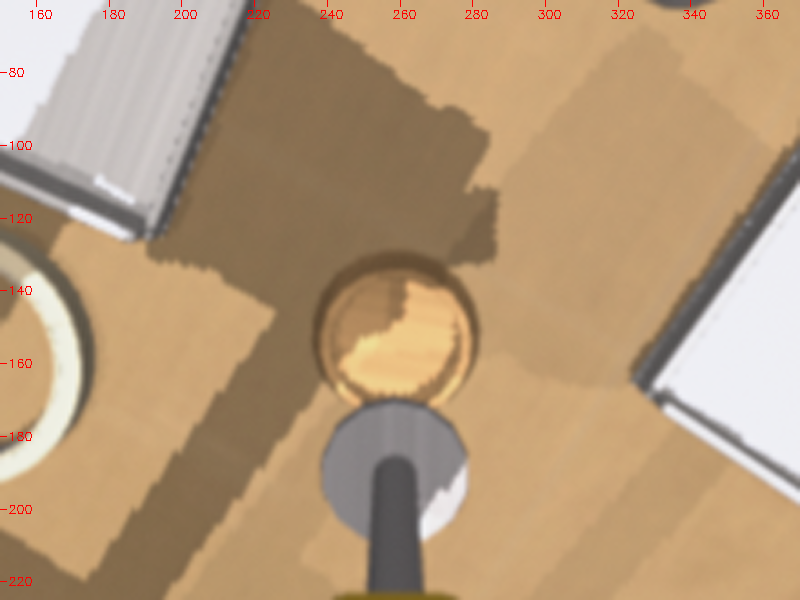

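```bash
python3 -m inch '[[[0.15,0,5],[0,0,0],0.1],[[0.15,0,10],[0,0,0],0.1],[[0.15,0,13],[0,0,0],0.1],[[0.15,0,15],[0,0,0],0.1],[[0.15,0,15.8],[0,0,0],0.1],[[0.15,0,16.1],[0,0,0],0.1],[[0.15,0,16.3],[0,0,0],0.1],[[0.15,0,16.3],[0,0,0],0.1]]'; python3 -m inch '[[[0,0,0.1],[0,0,0],0.1],[[0,0,0.2],[0,0,0],0.1],[[0,0,0.2],[0,0,0],0.1]]'
```

```text
time: 15.15
tool_pos: [426.4, -9.7, 134.4]
tcp_rot: [179.9, -0.1, 29.1]
ft_force: [-0.3, -0.7, -0.9]
finger_gap: 19.4
time: 15.45
tool_pos: [425.8, -9.4, 131.6]
tcp_rot: [180.0, -0.0, 29.1]
ft_force: [0.1, -0.6, -1.1]
finger_gap: 19.2
```

```bash
python3 -m inch '[[[0,0,0.1],[0,0,0],0.1],[[0,0,0.1],[0,0,0],0.1]]'; python3 -m inch '[[[0,0,0],[0,0,0],0.3],[[0,0,0],[0,0,0],0.4],[[0,0,0],[0,0,0],0.6],[[0,0,0],[0,0,0],1],[[0,0,0],[0,0,0],1],[[0,0,0],[0,0,0],1],[[0,0,-2],[0,0,0],1],[[0,0,-6],[0,0,0],1],[[0,0,-10],[0,0,0],1],[[0,0,-15],[0,0,0],1],[[0,0,-15],[0,0,0],1]]'
python3 - <<'E'
from h import *
snap('wrist','w9');snap('scene','s9'); crop('s9',190,120,380,300,'s9b')
print(T_tool().round(2),telemetry.sense()['joint_pos'])
E
```

```text
time: 15.65
tool_pos: [425.9, -9.4, 130.7]
tcp_rot: [180.0, -0.0, 29.1]
ft_force: [0.9, 0.1, 1.7]
finger_gap: 19.7
time: 16.75
tool_pos: [428.7, -9.8, 288.2]
tcp_rot: [179.6, -0.5, 29.1]
ft_force: [0.2, -0.5, 1.1]
finger_gap: 85.4
[[  0.87   0.49   0.   426.51]
 [  0.49  -0.87  -0.    -9.51]
 [  0.     0.    -1.   282.  ]
 [  0.     0.     0.     1.  ]] [-8.17055522e+00 -2.12838026e+01  1.07631608e+02  1.18928282e-05
  9.34399692e+01  5.27313069e+01]
```

View pics/w9.png

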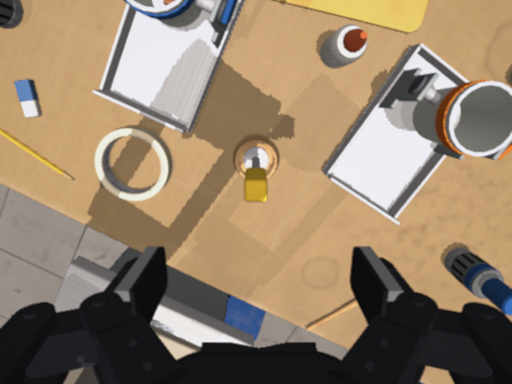

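View pics/s9b.png

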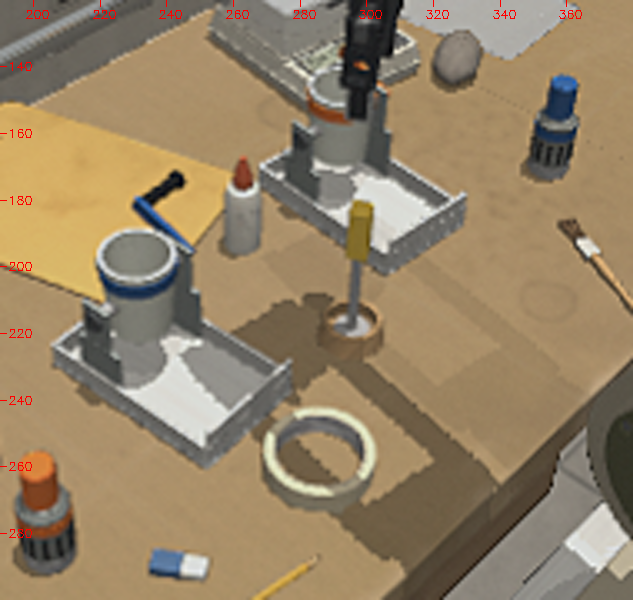

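Run:
```python
from h import *
print(delta((604.9,65.3,250),(180,0,94.4)))
```

```text
(array([19.22,  2.13,  3.26]), array([ 4.00e-03, -1.00e-03, -1.14e+00]))
```

```bash
python3 -m inch '[[[19.2,2.1,3.2],[0,0,-1.14],1],[[19.2,2.1,3.2],[0,0,-1.14],1],[[19.2,2.1,3.2],[0,0,-1.14],1],[[19.2,2.1,3.2],[0,0,-1.14],1],[[19.2,2.1,3.2],[0,0,-1.14],1],[[19.2,2.1,3.2],[0,0,-1.14],1],[[19.2,2.1,3.2],[0,0,-1.14],1],[[19.2,2.1,3.2],[0,0,-1.14],1],[[19.2,2.1,3.2],[0,0,-1.14],1],[[19.2,2.1,3.2],[0,0,-1.14],1],[[19.2,2.1,3.2],[0,0,-1.14],1]]'
python3 - <<'E'
from h import *
snap('wrist','w10'); print(T_tool().round(3)); crop('w10',100,90,400,315,'w10b')
E
```

```text
time: 17.95
tool_pos: [603.2, 65.6, 247.5]
tcp_rot: [-179.9, -0.0, 94.3]
ft_force: [0.0, 0.3, 0.7]
finger_gap: 85.2
[[-7.50000e-02  9.97000e-01 -1.00000e-03  6.03283e+02]
 [ 9.97000e-01  7.50000e-02  0.00000e+00  6.56010e+01]
 [ 0.00000e+00 -1.00000e-03 -1.00000e+00  2.47828e+02]
 [ 0.00000e+00  0.00000e+00  0.00000e+00  1.00000e+00]]
```

View pics/w10b.png

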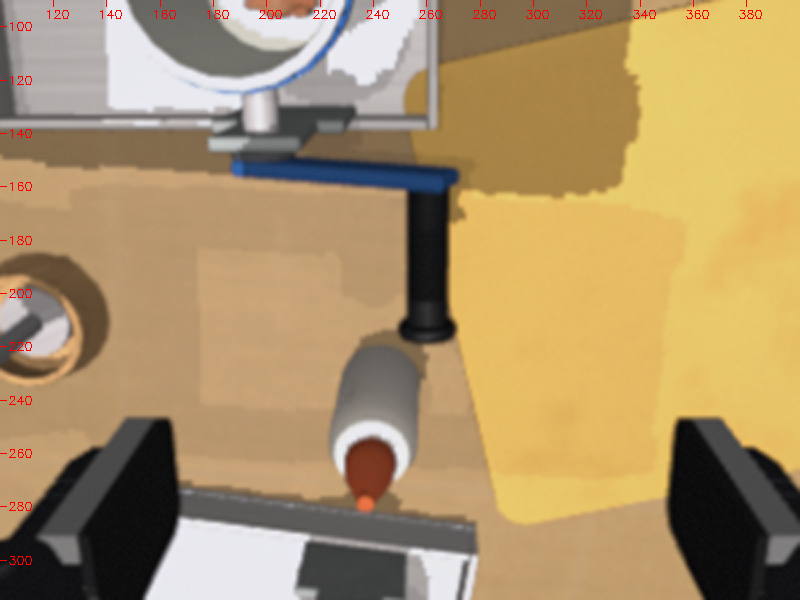

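Run:
```python
from h import *
T=np.load('pics/w10.npy')
for p in [(260,162),(259.5,183),(259.5,205),(259.5,212)]: print(atz('wrist',p,116,T))
print(delta((605.3,65.3,114)))
```

```text
[603.16873893  86.25788083 116.        ]
[604.12848633  67.8664697  116.        ]
[605.63620675  47.8366736  116.        ]
[606.12977007  41.28085139 116.        ]
(array([-0.05,  0.21, 13.38]), array([0., 0., 0.]))
```

```bash
python3 -m inch '[[[0,0.1,5],[0,0,0],1],[[0,0.1,9],[0,0,0],1],[[0,0.1,12],[0,0,0],1],[[0,0.1,13.9],[0,0,0],1],[[0,0.1,13.9],[0,0,0],1],[[0,0.1,13.9],[0,0,0],1],[[0,0.1,13.9],[0,0,0],0.2],[[0,0.1,13.9],[0,0,0],0],[[0,0.1,13.9],[0,0,0],0],[[0,0.1,13.9],[0,0,0],0],[[0,0.1,13.9],[0,0,0],0],[[0,0.1,13.9],[0,0,0],0],[[0,0.1,13.9],[0,0,0],0],[[0,0.1,13.9],[0,0,0],0]]' 40
```

```text
time: 19.4
tool_pos: [604.5, 65.7, 109.7]
tcp_rot: [-180.0, 0.0, 94.4]
ft_force: [-3.3, -1.1, 5.6]
finger_gap: 12.8
```

Run:
```python
import numpy as np
for t in np.arange(0,2.41,.15): print(round(t,2), [0,round(-6*(np.sin(t-1.2)+np.sin(1.2)),2),round(-6*(np.cos(t-1.2)-np.cos(1.2)),2)])
```

```text
0.0 [0, np.float64(-0.0), np.float64(-0.0)]
0.15 [0, np.float64(-0.39), np.float64(-0.81)]
0.3 [0, np.float64(-0.89), np.float64(-1.56)]
0.45 [0, np.float64(-1.5), np.float64(-2.22)]
0.6 [0, np.float64(-2.2), np.float64(-2.78)]
0.75 [0, np.float64(-2.98), np.float64(-3.23)]
0.9 [0, np.float64(-3.82), np.float64(-3.56)]
1.05 [0, np.float64(-4.7), np.float64(-3.76)]
1.2 [0, np.float64(-5.59), np.float64(-3.83)]
1.35 [0, np.float64(-6.49), np.float64(-3.76)]
1.5 [0, np.float64(-7.37), np.float64(-3.56)]
1.65 [0, np.float64(-8.2), np.float64(-3.23)]
1.8 [0, np.float64(-8.98), np.float64(-2.78)]
1.95 [0, np.float64(-9.68), np.float64(-2.22)]
2.1 [0, np.float64(-10.29), np.float64(-1.56)]
2.25 [0, np.float64(-10.8), np.float64(-0.81)]
2.4 [0, np.float64(-11.18), np.float64(-0.0)]
```

```bash
python3 -m inch '[[[0,-0.39,-0.81],[0,0,0],0],[[0,-0.89,-1.56],[0,0,0],0],[[0,-1.5,-2.22],[0,0,0],0],[[0,-2.2,-2.78],[0,0,0],0],[[0,-2.98,-3.23],[0,0,0],0],[[0,-2.98,-3.23],[0,0,0],0]]'
```

```text
time: 20.0
tool_pos: [577.7, 63.6, 144.7]
tcp_rot: [179.5, 0.0, 94.4]
ft_force: [6.6, 1.4, 7.5]
finger_gap: 12.4
```

```bash
python3 -m inch '[[[0,-0.84,-0.33],[0,0,0],0],[[0,-1.72,-0.53],[0,0,0],0],[[0,-2.61,-0.6],[0,0,0],0],[[0,-3.51,-0.53],[0,0,0],0],[[0,-4.39,-0.33],[0,0,0],0],[[0,-4.39,-0.33],[0,0,0],0]]'
python3 - <<'E'
from h import *
snap('scene','s10'); crop('s10',180,120,320,270,'s10b')
E
```

```text
time: 20.6
tool_pos: [533.4, 60.3, 148.4]
tcp_rot: [179.6, -0.0, 94.4]
ft_force: [-2.3, 1.0, 15.0]
finger_gap: 12.7
```

View pics/s10b.png

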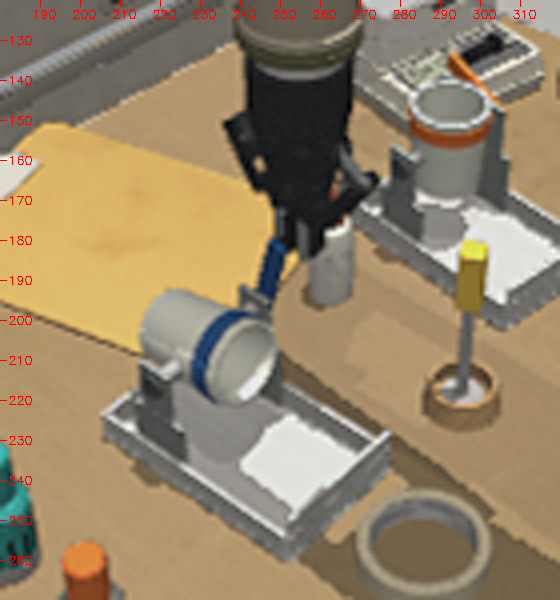

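```bash
python3 -m inch '[[[0,-0.83,0.23],[0,0,0],0],[[0,-1.61,0.68],[0,0,0],0],[[0,-2.31,1.24],[0,0,0],0],[[0,-2.92,1.9],[0,0,0],0],[[0,-3.43,2.65],[0,0,0],0],[[0,-3.43,2.65],[0,0,0],0]]'
python3 - <<'E'
from h import *
snap('scene','s11'); crop('s11',180,120,320,270,'s11b')
E
```

```text
time: 21.25
tool_pos: [498.0, 57.8, 119.1]
tcp_rot: [179.8, -0.0, 94.4]
ft_force: [3.6, 3.2, -0.6]
finger_gap: 12.6
```

View pics/s11b.png

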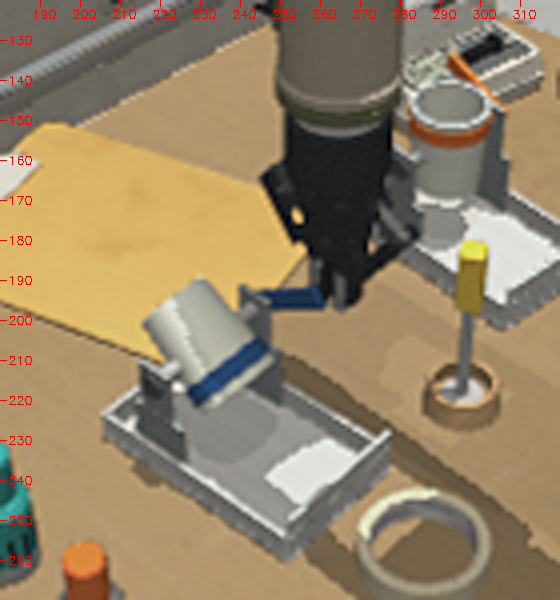

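No sherds visible yet. Finish the tilt and dwell.

```bash
python3 -m inch '[[[0,-0.38,0.81],[0,0,0],0],[[0,-0.4,0.95],[0,0,0],0],[[0,-0.4,0.95],[0,0,0],0],[[0,-0.4,0.95],[0,0,0],0],[[0,-0.4,0.95],[0,0,0],0],[[0,-0.4,0.95],[0,0,0],0],[[0,-0.4,0.95],[0,0,0],0],[[0,-0.4,0.95],[0,0,0],0],[[0,-0.4,0.95],[0,0,0],0],[[0,-0.4,0.95],[0,0,0],0]]'
python3 - <<'E'
from h import *
snap('scene','s12'); crop('s12',180,120,320,270,'s12b'); snap('wrist','w12'); crop('w12',0,0,300,225,'w12b')
snap('top','t12'); crop('t12',190,170,260,250,'t12b')
E
```

```text
time: 22.3
tool_pos: [493.6, 57.5, 109.3]
tcp_rot: [179.9, -0.0, 94.4]
ft_force: [4.2, 3.7, 0.9]
finger_gap: 12.4
```

View pics/s12b.png

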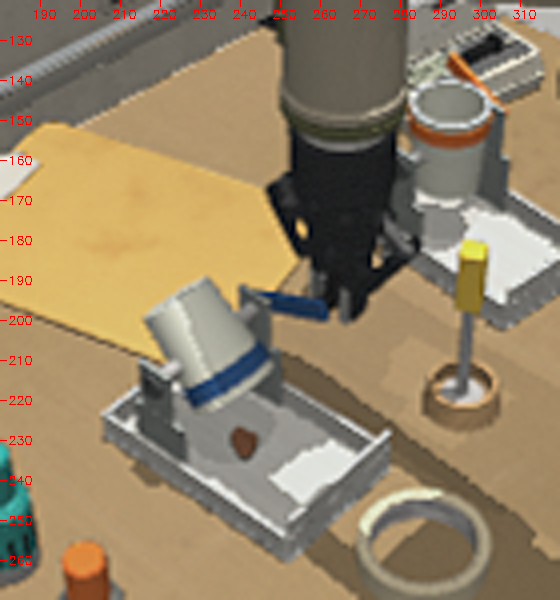

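View pics/t12b.png

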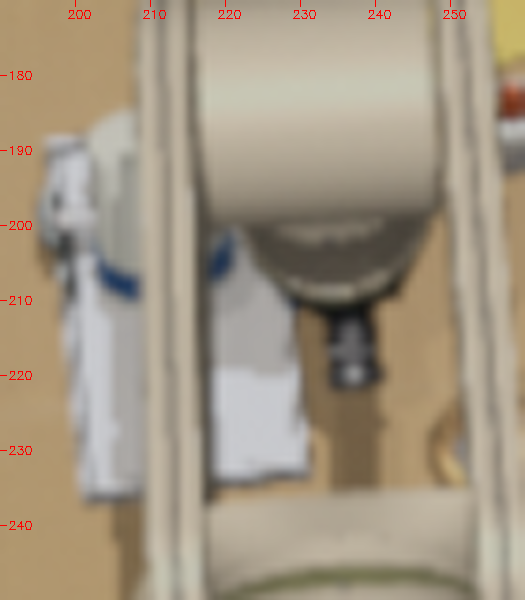

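View pics/w12.png

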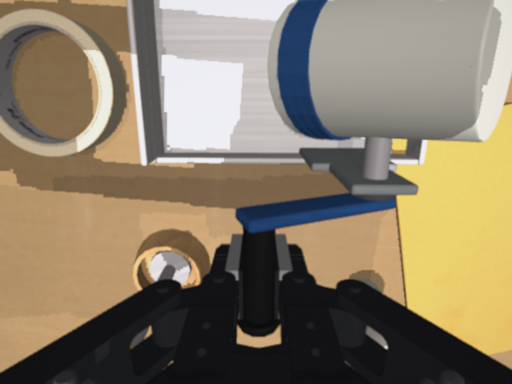

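```bash
python3 -m inch '[[[0,0,0],[0,0,0],0],[[0,0,0],[0,0,0],0],[[0,0,0],[0,0,0],0],[[0,0,0],[0,0,0],0],[[0,0,0],[0,0,0],0],[[0,0,0],[0,0,0],0],[[0,0,0],[0,0,0],0],[[0,0,0],[0,0,0],0],[[0,0,0],[0,0,0],0],[[0,0,0],[0,0,0],0]]'
python3 - <<'E'
from h import *
snap('scene','s13'); crop('s13',180,170,280,270,'s13b')
E
```

```text
time: 23.45
tool_pos: [493.5, 57.5, 109.3]
tcp_rot: [179.9, -0.0, 94.4]
ft_force: [4.1, 4.5, 2.1]
finger_gap: 12.3
```

View pics/s13b.png

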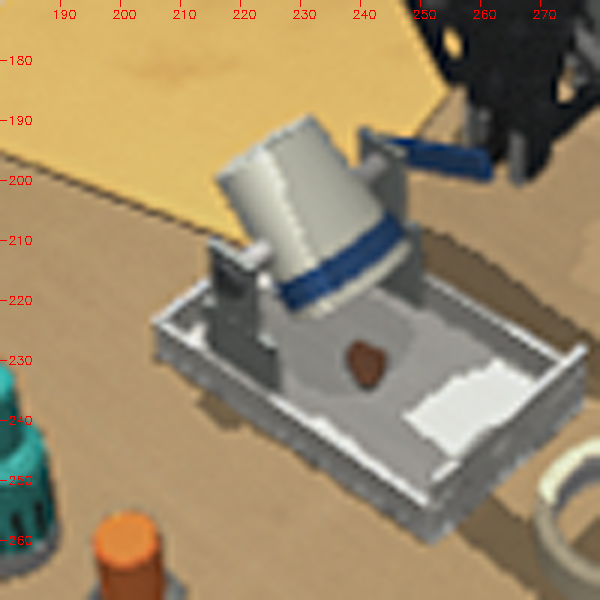

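```bash
python3 -m inch '[[[0,0.38,-0.85],[0,0,0],0],[[0,0.89,-1.62],[0,0,0],0],[[0,1.5,-2.3],[0,0,0],0],[[0,2.2,-2.88],[0,0,0],0],[[0,2.98,-3.35],[0,0,0],0],[[0,3.81,-3.68],[0,0,0],0],[[0,4.69,-3.88],[0,0,0],0],[[0,5.59,-3.95],[0,0,0],0],[[0,6.48,-3.88],[0,0,0],0],[[0,7.36,-3.68],[0,0,0],0],[[0,8.2,-3.35],[0,0,0],0],[[0,8.98,-2.88],[0,0,0],0],[[0,9.68,-2.3],[0,0,0],0],[[0,10.29,-1.62],[0,0,0],0],[[0,10.79,-0.85],[0,0,0],0],[[0,11.2,0],[0,0,0],0],[[0,11.3,0.3],[0,0,0],0],[[0,11.3,0.3],[0,0,0],0],[[0,11.3,0.3],[0,0,0],0]]'
```

```text
time: 25.4
tool_pos: [604.5, 65.2, 105.9]
tcp_rot: [-179.8, 0.0, 94.4]
ft_force: [-7.5, -1.0, 3.5]
finger_gap: 12.6
```

```bash
python3 -m inch '[[[0,0,-0.2],[0,0,0],0.5],[[0,0,-0.2],[0,0,0],1],[[0,0,-0.2],[0,0,0],1],[[0,0,-0.2],[0,0,0],1],[[0,0,-0.2],[0,0,0],1],[[0,0,-4],[0,0,0],1],[[0,0,-9],[0,0,0],1],[[0,0,-14],[0,0,0],1],[[1,-3,-19],[0,0,0],1],[[1,-6,-19],[0,0,0],1],[[1,-6,-19],[0,0,0],1],[[1,-6,-19],[0,0,0],1]]'
python3 - <<'E'
from h import *
snap('wrist','w14'); print(T_tool().round(3)); crop('w14',80,0,400,240,'w14b')
E
```

```text
time: 26.6
tool_pos: [544.9, 71.2, 296.5]
tcp_rot: [179.9, 0.0, 94.4]
ft_force: [-0.6, -0.4, 0.4]
finger_gap: 85.4
[[-7.70000e-02  9.97000e-01  0.00000e+00  5.45044e+02]
 [ 9.97000e-01  7.70000e-02 -0.00000e+00  7.11170e+01]
 [-0.00000e+00  0.00000e+00 -1.00000e+00  2.95606e+02]
 [ 0.00000e+00  0.00000e+00  0.00000e+00  1.00000e+00]]
```

View pics/w14b.png

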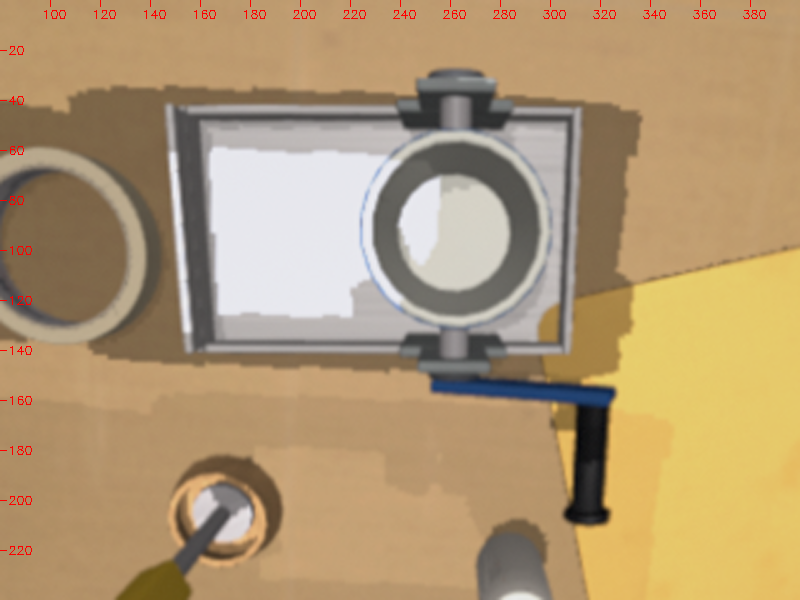

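Run:
```python
from h import *
snap('scene','s14'); crop('s14',180,130,320,270,'s14b'); print(atz('scene',(241,230),8))
```

```text
[511.5818609  142.01262388   8.        ]
```

View pics/s14b.png

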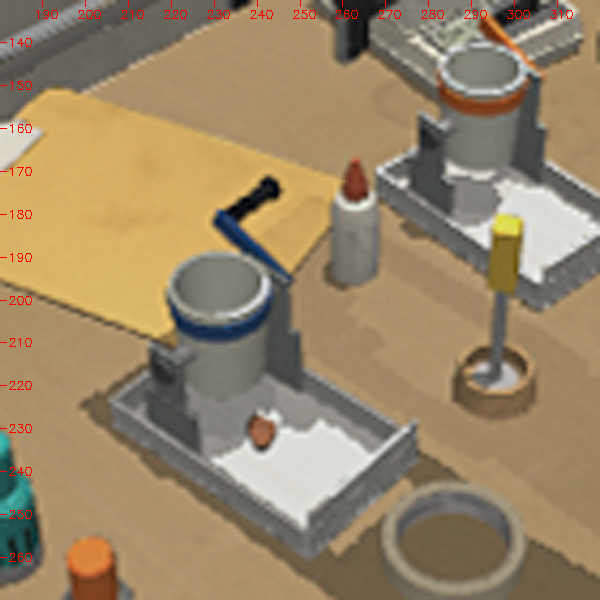

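Run:
```python
from fit import *
T=np.load('pics/w14.npy')
rim=[((222.5,91),T),((300,91),T),((261,53),T),((261,131),T)]
v=fit([],rim,[542,148,0.07,0])
for px,z in [((261.5,92),135),((261,92.5),56)]: print(z,atz('wrist',px,z,T).round(1))
v=fit([((312,43),(60,58,28),T),((308,140),(60,-58,28),T),((146,42),(-130,58,46),T),((154.5,140.5),(-130,-58,46),T)],rim,[542,148,0.07,0])
```

```text
x,y [542.1 148. ] yaw -32187.73 dz -0.2
[ 0.3  0.3 -0.5 -0.4 -0.1]
135 [542.3 149.  135. ]
56 [542.5 149.5  56. ]
x,y [542.7 148.6] yaw 4.4 dz -3.8
[-0.2 -0.3 -0.3  1.1 -0.2 -1.3  0.3  2.8  0.9  0.2 -0.5  0.2 -1.1]
```

```bash
python3 -m inch '[[[20.6,-8.9,0],[0,0,0],1],[[20.6,-8.9,0],[0,0,0],1],[[20.6,-8.9,0],[0,0,0],1],[[20.6,-8.9,0],[0,0,0],1],[[20.6,-8.9,0],[0,0,0],1],[[20.6,-8.9,0],[0,0,0],1],[[20.6,-8.9,0],[0,0,0],1],[[20.6,-8.9,0],[0,0,0],1]]'
python3 - <<'E'
from h import *
snap('wrist','w15'); print(T_tool().round(3)); crop('w15',0,0,512,384,'w15b')
E
```

```text
time: 27.5
tool_pos: [441.0, 268.9, 295.2]
tcp_rot: [-179.9, 0.0, 94.4]
ft_force: [-0.2, 0.2, 0.3]
finger_gap: 85.4
[[-7.50000e-02  9.97000e-01 -1.00000e-03  4.41057e+02]
 [ 9.97000e-01  7.50000e-02 -1.00000e-03  2.68727e+02]
 [-1.00000e-03 -1.00000e-03 -1.00000e+00  2.95313e+02]
 [ 0.00000e+00  0.00000e+00  0.00000e+00  1.00000e+00]]
```

View pics/w15b.png

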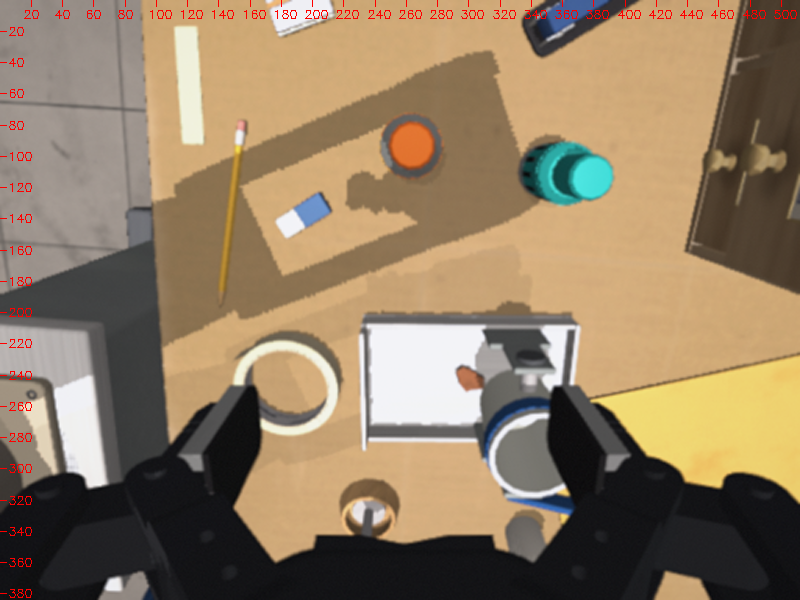

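Run:
```python
from h import *
T=np.load('pics/w15.npy')
p=atz('wrist',(262.8,93),115,T); print(p, atz('wrist',(360,112),110,T))
print(delta((p[0],p[1],190),(180,0,94.4)))
```

```text
[439.44008733 345.98438811 115.        ] [535.73409092 335.78870822 110.        ]
(array([ 7.72,  0.43, 10.53]), array([-0.001,  0.001, -0.001]))
```

```bash
python3 -m inch '[[[4,0.4,3],[0,0,0],1],[[7.7,0.4,7],[0,0,0],1],[[7.7,0.4,10.5],[0,0,0],1],[[7.7,0.4,10.5],[0,0,0],1],[[7.7,0.4,10.5],[0,0,0],1],[[7.7,0.4,10.5],[0,0,0],1]]'
python3 - <<'E'
from h import *
snap('wrist','w16'); print(T_tool().round(3)); crop('w16',100,90,420,330,'w16b')
E
```

```text
time: 28.15
tool_pos: [440.2, 346.5, 193.7]
tcp_rot: [179.8, -0.1, 94.3]
ft_force: [0.4, -0.4, 1.3]
finger_gap: 85.0
[[-7.50000e-02  9.97000e-01  4.00000e-03  4.40289e+02]
 [ 9.97000e-01  7.50000e-02  2.00000e-03  3.46691e+02]
 [ 2.00000e-03  4.00000e-03 -1.00000e+00  1.94037e+02]
 [ 0.00000e+00  0.00000e+00  0.00000e+00  1.00000e+00]]
```

View pics/w16b.png

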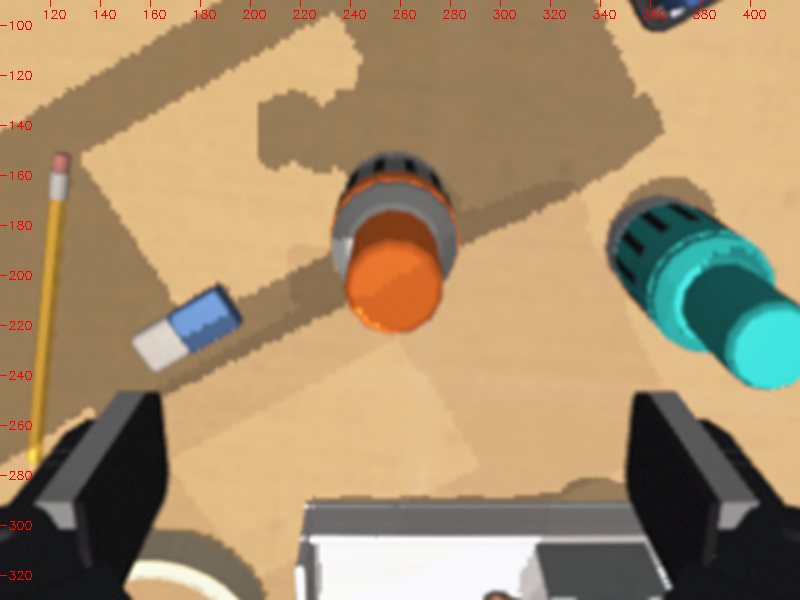

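Run:
```python
from h import *
T=np.load('pics/w15.npy');U=np.load('pics/w16.npy')
print(tri([ray('wrist',(262.8,93),T),ray('wrist',(257.5,204.5),U)]), atz('wrist',(257.5,204.5),115,U))
print('turq',tri([ray('wrist',(377.5,113),T),ray('wrist',(407,228.5),U)]))
print(delta((439.5,345.5,91),(180,0,94.4)))
```

```text
(array([439.82508125, 346.04139368, 110.84181904]), [0.3394105142080867, 0.33941051420800367]) [440.05753441 347.48518174 115.        ]
turq (array([551.79373602, 336.15571631, 112.56194695]), [0.3955247479710612, 0.39552474797110576])
(array([-0.13, -0.13, 10.3 ]), array([ 0.004, -0.002, -0.001]))
```

```bash
python3 -m inch '[[[0,0,4],[0,0,0],1],[[0,0,8],[0,0,0],1],[[0,0,9.7],[0,0,0],1],[[0,0,9.9],[0,0,0],1],[[0,0,9.9],[0,0,0],1],[[0,0,9.9],[0,0,0],0.5],[[0,0,9.9],[0,0,0],0.25],[[0,0,9.9],[0,0,0],0.2],[[0,0,9.9],[0,0,0],0.2],[[0,0,9.9],[0,0,0],0.2],[[0,0,9.9],[0,0,0],0.2],[[0,0,9.9],[0,0,0],0.2],[[0,0,9.9],[0,0,0],0.2]]' 50
```

```text
time: 29.5
tool_pos: [439.1, 347.2, 92.9]
tcp_rot: [179.9, -0.0, 94.4]
ft_force: [-0.4, -0.0, 5.6]
finger_gap: 27.4
```

```bash
python3 -m inch '[[[0,0,-3],[0,0,0],0.2],[[0,0,-8],[0,0,0],0.2],[[0,0,-13],[0,0,0],0.2],[[0,0,-18],[0,0,0],0.2],[[0,0,-18.5],[0,0,0],0.2],[[0,0,-18.5],[0,0,0],0.2],[[0,0,-18.5],[0,0,0],0.2]]'
python3 - <<'E'
from h import *
snap('wrist','w17'); print(T_tool().round(3)); crop('w17',100,90,420,330,'w17b'); print(delta((579,-163.7,277),(180,0,94.4)), telemetry.sense()['ft_force'])
E
```

```text
time: 30.2
tool_pos: [437.6, 346.2, 274.5]
tcp_rot: [-179.8, 0.1, 94.4]
ft_force: [-0.1, -1.7, -3.0]
finger_gap: 27.7
[[-7.70000e-02  9.97000e-01 -4.00000e-03  4.37296e+02]
 [ 9.97000e-01  7.70000e-02 -3.00000e-03  3.46057e+02]
 [-2.00000e-03 -4.00000e-03 -1.00000e+00  2.73814e+02]
 [ 0.00000e+00  0.00000e+00  0.00000e+00  1.00000e+00]]
(array([-51.92,  10.2 ,  -0.24]), array([-0.004,  0.002,  0.   ])) [ 0.38378524  0.07269736 -3.14495214]
```

View pics/w17b.png

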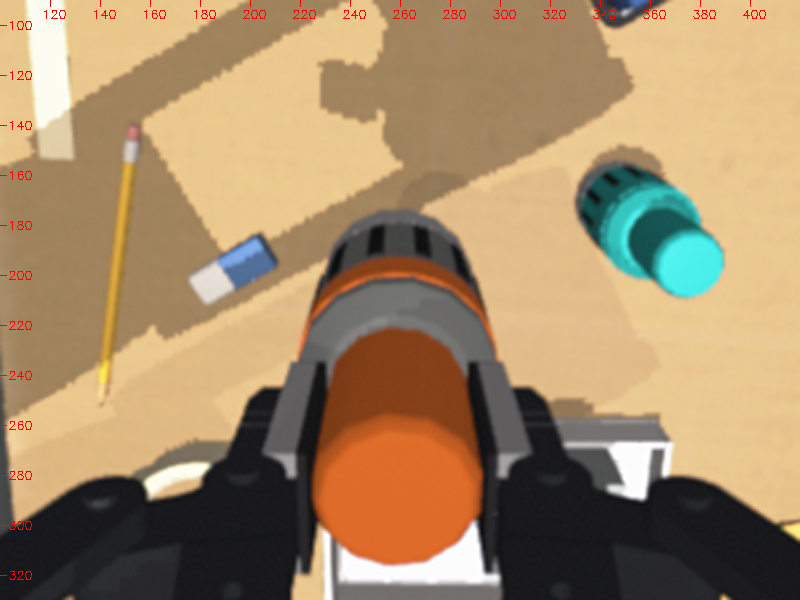

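```bash
python3 - <<'E'
from h import *
T=np.load('pics/w17.npy'); p=atz('wrist',(258.5,286.5),T[2,3]+22.7,T); print(p,T[:3,:3].T@(p-T[:3,3]))
p=atz('wrist',(258.5,232),T[2,3]-24,T); print(T[:3,:3].T@(p-T[:3,3]))
E
python3 -m inch '[[[-52,10.2,-0.3],[0,0,0],0.2],[[-52,10.2,-0.3],[0,0,0],0.2],[[-52,10.2,-0.3],[0,0,0],0.2],[[-52,10.2,-0.3],[0,0,0],0.2],[[-52,10.2,-0.3],[0,0,0],0.2],[[-52,10.2,-0.3],[0,0,0],0.2],[[-52,10.2,-0.3],[0,0,0],0.2],[[-52,10.2,-0.3],[0,0,0],0.2],[[-52,10.2,-0.3],[0,0,0],0.2],[[-52,10.2,-0.3],[0,0,0],0.2],[[-52,10.2,-0.3],[0,0,0],0.2],[[-52,10.2,-0.3],[0,0,0],0.2],[[-52,10.2,-0.3],[0,0,0],0.2],[[-52,10.2,-0.3],[0,0,0],0.2]]'
python3 - <<'E'
from h import *
snap('wrist','w18'); print(T_tool().round(3)); crop('w18',100,90,420,330,'w18b')
E
```

```text
[437.93647245 347.92693279 297.20255491] [  1.61395001   0.42195847 -22.70405496]
[ 4.30410106  0.41938852 23.99188869]
time: 31.65
tool_pos: [579.4, -162.6, 278.2]
tcp_rot: [-179.9, -0.1, 94.5]
ft_force: [-0.1, -0.8, -2.1]
finger_gap: 27.6
[[-7.80000e-02  9.97000e-01 -2.00000e-03  5.79647e+02]
 [ 9.97000e-01  7.80000e-02  1.00000e-03 -1.62431e+02]
 [ 1.00000e-03 -2.00000e-03 -1.00000e+00  2.78811e+02]
 [ 0.00000e+00  0.00000e+00  0.00000e+00  1.00000e+00]]
```

View pics/w18b.png

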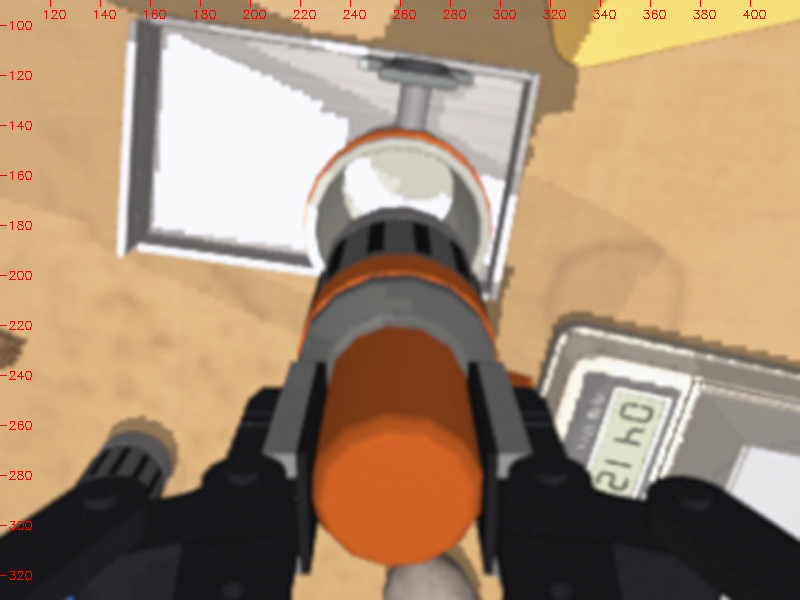

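Run:
```python
from fit import *
crop('w18',210,130,310,205,'w18c')
T=np.load('pics/w18.npy')
p=atz('wrist',(259,174),T[2,3]-92,T); print(p,T[:3,:3].T@(p-T[:3,3])-[22,0,0])
```

```text
[ 578.44973836 -142.74945554  186.222193  ] [-2.27662793  0.78435929 92.03141633]
```

View pics/w18c.png

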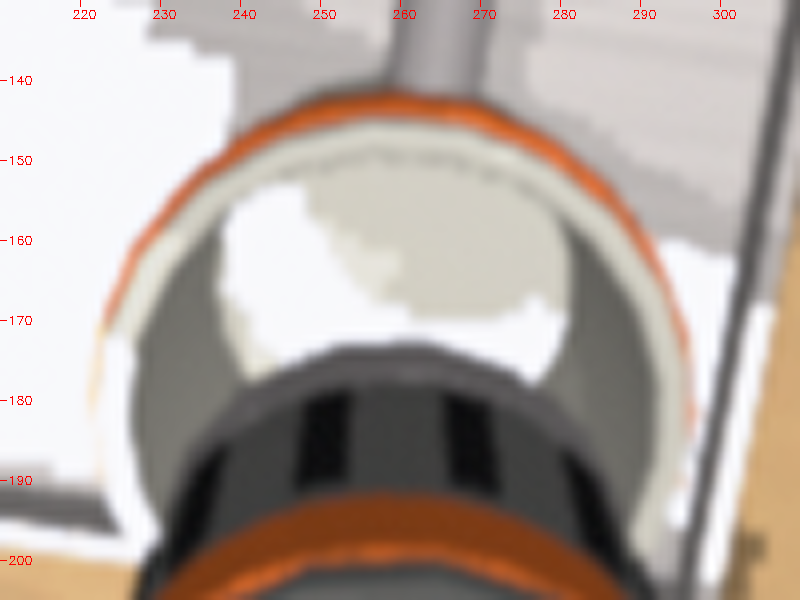

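Run:
```python
from fit import *
T=np.load('pics/w18.npy')
v=fit([],[((258.5,145.3),T),((223.5,171),T),((294.5,171),T),((239.5,151),T),((278.5,151.5),T),((225,188),T),((295,185),T)],[579,-163.7,0,0])
for row in (172.5,): p=atz('wrist',(259,row),T[2,3]-92,T); print(p-T[:3,0]*22)
# foot top edge of knob, tool-plane tilt
```

```text
x,y [ 580.1 -163.9] yaw 33.45 dz -1.8
[ 0.2 -0.1 -0.2 -0.  -0.3 -1.7 -0.8 -0.5]
[ 580.07201246 -163.567815    186.18542903]
```

```bash
python3 -m inch '[[[0,0,3],[0,0,0],0.2],[[0,0,5],[0,0,0],0.2],[[0,0,6.5],[0,0,0],0.2],[[0,0,8],[0,0,0],0.2],[[0,0,9],[0,0,0],0.2],[[0,0,9.5],[0,0,0],0.2],[[0,0,9.5],[0,0,0],0.2]]'; python3 -m inch '[[[0,0,0.6],[0,0,0],0.2],[[0,0,1.2],[0,0,0],0.2],[[0,0,1.8],[0,0,0],0.2],[[0,0,1.8],[0,0,0],0.2]]'
```

```text
time: 32.4
tool_pos: [579.9, -163.7, 184.4]
tcp_rot: [-180.0, -0.0, 94.4]
ft_force: [0.4, -0.4, -2.4]
finger_gap: 27.6
time: 32.8
tool_pos: [579.5, -163.7, 165.6]
tcp_rot: [-179.9, -0.0, 94.4]
ft_force: [-0.9, -0.2, -1.5]
finger_gap: 27.8
```

```bash
python3 -m inch '[[[0,0,0.4],[0,0,0],0.2],[[0,0,0.8],[0,0,0],0.2],[[0,0,0.8],[0,0,0],0.2]]'; python3 -m inch '[[[0,0,0.3],[0,0,0],0.2],[[0,0,0.4],[0,0,0],0.2],[[0,0,0.4],[0,0,0],0.2]]'; python3 -m inch '[[[0,0,0.2],[0,0,0],0.2],[[0,0,0.2],[0,0,0],0.2]]'
```

```text
time: 33.1
tool_pos: [579.7, -163.8, 158.1]
tcp_rot: [-179.9, -0.0, 94.4]
ft_force: [-0.3, -0.4, -1.6]
finger_gap: 27.4
time: 33.4
tool_pos: [580.0, -163.8, 154.7]
tcp_rot: [-180.0, -0.0, 94.4]
ft_force: [0.6, 0.2, -1.9]
finger_gap: 27.5
time: 33.6
tool_pos: [580.0, -163.8, 152.7]
tcp_rot: [-180.0, -0.0, 94.4]
ft_force: [-0.0, -1.1, -2.0]
finger_gap: 27.4
```

```bash
python3 -m inch '[[[0,0,0.15],[0,0,0],0.2],[[0,0,0.15],[0,0,0],0.2]]'; python3 -m inch '[[[0,0,0.1],[0,0,0],0.2],[[0,0,0.1],[0,0,0],0.2]]'
```

```text
time: 33.8
tool_pos: [580.0, -163.8, 151.2]
tcp_rot: [-180.0, -0.0, 94.4]
ft_force: [-0.6, -0.0, -1.9]
finger_gap: 27.6
time: 34.0
tool_pos: [580.3, -163.9, 151.0]
tcp_rot: [180.0, 0.0, 94.4]
ft_force: [-1.6, 1.6, 3.2]
finger_gap: 27.3
```

```bash
python3 -m inch '[[[0,0,0.1],[0,0,0],0.2],[[0,0,0.1],[0,0,0],0.2]]'
```

```text
time: 34.2
tool_pos: [580.5, -164.0, 151.0]
tcp_rot: [179.9, 0.0, 94.4]
ft_force: [-3.5, 1.3, 9.1]
finger_gap: 27.6
```

```bash
python3 -m inch '[[[0,0,-0.15],[0,0,0],0.2],[[0,0,-0.15],[0,0,0],0.4],[[0,0,-0.15],[0,0,0],0.6],[[0,0,-0.15],[0,0,0],1],[[0,0,-0.15],[0,0,0],1],[[0,0,-0.15],[0,0,0],1],[[0,0,-3],[0,0,0],1],[[0,0,-8],[0,0,0],1],[[0,0,-13],[0,0,0],1],[[-6,0,-16],[0,0,0],1],[[-6,0,-16],[0,0,0],1],[[-6,0,-16],[0,0,0],1]]'
python3 - <<'E'
from h import *
snap('wrist','w19'); print(T_tool().round(3)); crop('w19',100,20,420,260,'w19b')
snap('scene','s19'); crop('s19',180,90,380,290,'s19b')
E
```

```text
time: 35.4
tool_pos: [585.3, -226.2, 311.6]
tcp_rot: [179.8, 0.1, 94.3]
ft_force: [-0.1, -0.2, 0.0]
finger_gap: 85.4
[[-7.50000e-02  9.97000e-01  1.00000e-03  5.84886e+02]
 [ 9.97000e-01  7.50000e-02 -0.00000e+00 -2.24678e+02]
 [-0.00000e+00  1.00000e-03 -1.00000e+00  3.09941e+02]
 [ 0.00000e+00  0.00000e+00  0.00000e+00  1.00000e+00]]
```

View pics/w19b.png

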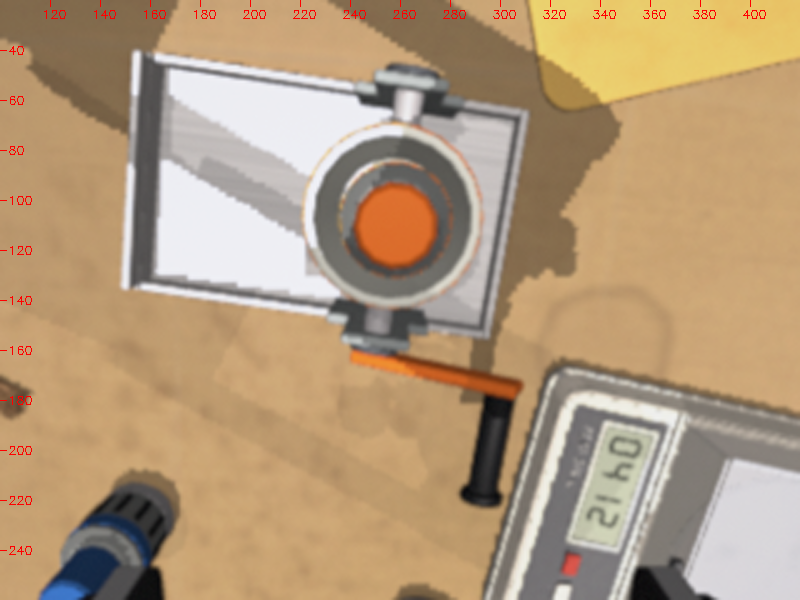

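View pics/s19b.png

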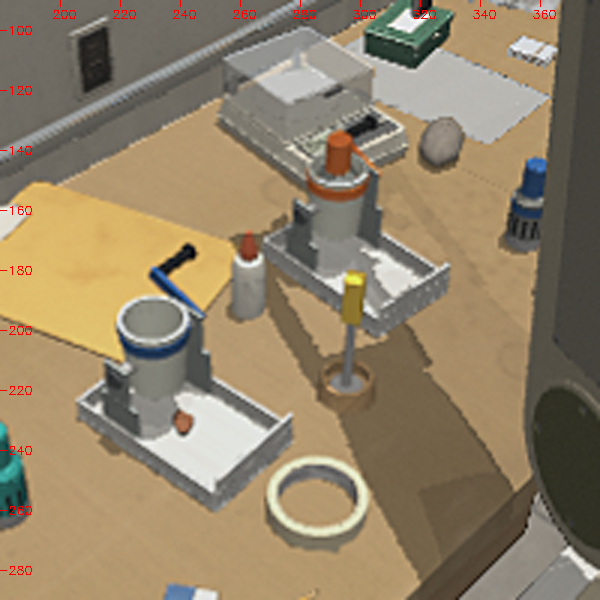

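```bash
python3 -m inch '[[[-18.4,-15.2,0.5],[0,0,0],1],[[-18.4,-15.2,0.5],[0,0,0],1],[[-18.4,-15.2,0.5],[0,0,0],1],[[-18.4,-15.2,0.5],[0,0,0],1],[[-18.4,-15.2,0.5],[0,0,0],1],[[-18.4,-15.2,0.5],[0,0,0],1],[[-18.4,-15.2,0.5],[0,0,0],1],[[-18.4,-15.2,0.5],[0,0,0],1]]'
python3 - <<'E'
from h import *
snap('wrist','w20'); print(T_tool().round(3)); crop('w20',100,20,420,260,'w20b')
E
```

```text
time: 36.3
tool_pos: [448.1, -417.2, 303.7]
tcp_rot: [-180.0, -0.1, 94.5]
ft_force: [-0.5, 0.3, 0.6]
finger_gap: 85.4
[[-7.90000e-02  9.97000e-01 -0.00000e+00  4.48320e+02]
 [ 9.97000e-01  7.90000e-02  1.00000e-03 -4.17209e+02]
 [ 1.00000e-03 -0.00000e+00 -1.00000e+00  3.03899e+02]
 [ 0.00000e+00  0.00000e+00  0.00000e+00  1.00000e+00]]
```

View pics/w20b.png

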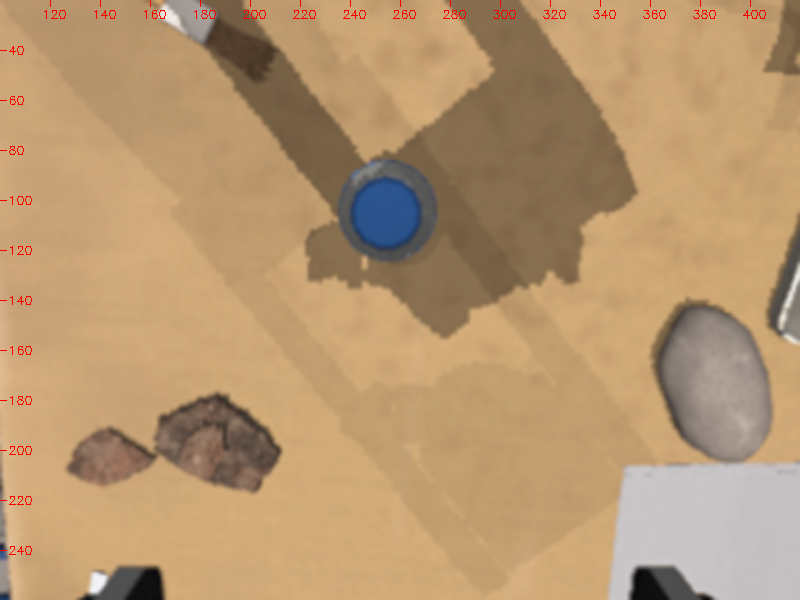

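Run:
```python
from h import *
T=np.load('pics/w20.npy')
p=atz('wrist',(254,105),115,T); print(p)
print(delta((p[0],p[1],190),(180,0,94.4)))
```

```text
[ 438.89196798 -351.59914833  115.        ]
(array([ 6.6 , -0.42, 11.4 ]), array([-0.   , -0.001,  0.002]))
```

```bash
python3 -m inch '[[[4,-0.4,4],[0,0,0],1],[[6.6,-0.4,8],[0,0,0],1],[[6.6,-0.4,11],[0,0,0],1],[[6.6,-0.4,11],[0,0,0],1],[[6.6,-0.4,11],[0,0,0],1],[[6.6,-0.4,11],[0,0,0],1]]'
python3 - <<'E'
from h import *
snap('wrist','w21'); print(T_tool().round(3)); crop('w21',100,90,420,330,'w21b')
E
```

```text
time: 36.95
tool_pos: [439.8, -354.4, 197.3]
tcp_rot: [179.8, 0.2, 94.4]
ft_force: [-0.1, -1.1, 0.7]
finger_gap: 85.3
[[-7.70000e-02  9.97000e-01  3.00000e-03  4.39759e+02]
 [ 9.97000e-01  7.70000e-02 -3.00000e-03 -3.54685e+02]
 [-4.00000e-03  3.00000e-03 -1.00000e+00  1.97516e+02]
 [ 0.00000e+00  0.00000e+00  0.00000e+00  1.00000e+00]]
```

View pics/w21b.png

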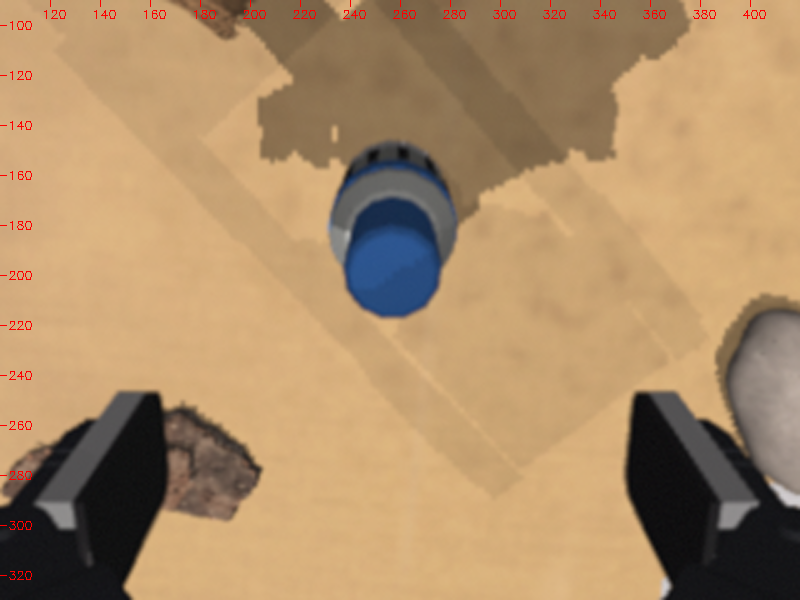

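Run:
```python
from h import *
T=np.load('pics/w20.npy');U=np.load('pics/w21.npy')
print(tri([ray('wrist',(254,105),T),ray('wrist',(257,198.5),U)]), atz('wrist',(257,198.5),115,U))
print(delta((439,-350.8,91.5),(180,0,94.4)))
```

```text
(array([ 438.98084912, -351.66563583,  111.56285685]), [0.13354321095400679, 0.13354321095388932]) [ 439.03442425 -350.52098086  115.        ]
(array([ 0.43, -0.08, 10.6 ]), array([0.003, 0.004, 0.   ]))
```

```bash
python3 -m inch '[[[0.2,0,4],[0,0,0],1],[[0.2,0,8],[0,0,0],1],[[0.2,0,10],[0,0,0],1],[[0.2,0,10],[0,0,0],1],[[0.2,0,10],[0,0,0],1]]'
```

```text
time: 37.5
tool_pos: [439.0, -352.5, 96.3]
tcp_rot: [179.9, 0.1, 94.4]
ft_force: [0.4, -0.0, 0.7]
finger_gap: 85.8
```

```bash
python3 -m inch '[[[0.1,0,0.1],[0,0,0],0.7],[[0.1,0,0.1],[0,0,0],0.4],[[0.1,0,0.1],[0,0,0],0.2],[[0.1,0,0.1],[0,0,0],0.2],[[0.1,0,0.1],[0,0,0],0.2],[[0.1,0,0.1],[0,0,0],0.2],[[0.1,0,0.1],[0,0,0],0.2],[[0.1,0,0.1],[0,0,0],0.2]]' 50
```

```text
time: 38.3
tool_pos: [438.6, -350.9, 94.5]
tcp_rot: [179.9, 0.1, 94.4]
ft_force: [-1.0, -0.1, 6.5]
finger_gap: 27.4
```

```bash
python3 -m inch '[[[0,0,-3],[0,0,0],0.2],[[0,0,-8],[0,0,0],0.2],[[0,0,-13],[0,0,0],0.2],[[0,0,-18],[0,0,0],0.2],[[0,0,-18.5],[0,0,0],0.2],[[0,0,-18.5],[0,0,0],0.2],[[0,0,-18.5],[0,0,0],0.2],[[0,0,-18.5],[0,0,0],0.2]]'
python3 - <<'E'
from h import *
print(T_tool().round(3)); print(delta((542.3,149,279),(180,0,94.4)), telemetry.sense()['ft_force'])
E
```

```text
time: 39.1
tool_pos: [437.1, -349.4, 275.3]
tcp_rot: [-179.8, -0.2, 94.4]
ft_force: [1.0, 0.3, -3.4]
finger_gap: 27.2
[[-7.70000e-02  9.97000e-01 -4.00000e-03  4.37060e+02]
 [ 9.97000e-01  7.70000e-02  3.00000e-03 -3.49412e+02]
 [ 4.00000e-03 -3.00000e-03 -1.00000e+00  2.75259e+02]
 [ 0.00000e+00  0.00000e+00  0.00000e+00  1.00000e+00]]
(array([48.89, 14.33, -0.24]), array([-0.003, -0.004,  0.   ])) [ 1.04066903  0.28056643 -3.39913587]
```

```bash
python3 -m inch '[[[48.9,14.3,-0.4],[0,0,0],0.2],[[48.9,14.3,-0.4],[0,0,0],0.2],[[48.9,14.3,-0.4],[0,0,0],0.2],[[48.9,14.3,-0.4],[0,0,0],0.2],[[48.9,14.3,-0.4],[0,0,0],0.2],[[48.9,14.3,-0.4],[0,0,0],0.2],[[48.9,14.3,-0.4],[0,0,0],0.2],[[48.9,14.3,-0.4],[0,0,0],0.2],[[48.9,14.3,-0.4],[0,0,0],0.2],[[48.9,14.3,-0.4],[0,0,0],0.2],[[48.9,14.3,-0.4],[0,0,0],0.2],[[48.9,14.3,-0.4],[0,0,0],0.2],[[48.9,14.3,-0.4],[0,0,0],0.2],[[48.9,14.3,-0.4],[0,0,0],0.2],[[48.9,14.3,-0.4],[0,0,0],0.2]]'
python3 - <<'E'
from h import *
snap('wrist','w22'); print(T_tool().round(3)); crop('w22',200,120,320,210,'w22b')
E
```

```text
time: 40.6
tool_pos: [543.0, 146.7, 282.3]
tcp_rot: [-180.0, 0.0, 94.3]
ft_force: [0.4, -0.0, -2.1]
finger_gap: 27.6
[[-7.50000e-02  9.97000e-01  0.00000e+00  5.43074e+02]
 [ 9.97000e-01  7.50000e-02 -0.00000e+00  1.46829e+02]
 [-0.00000e+00  0.00000e+00 -1.00000e+00  2.82471e+02]
 [ 0.00000e+00  0.00000e+00  0.00000e+00  1.00000e+00]]
```

View pics/w22b.png

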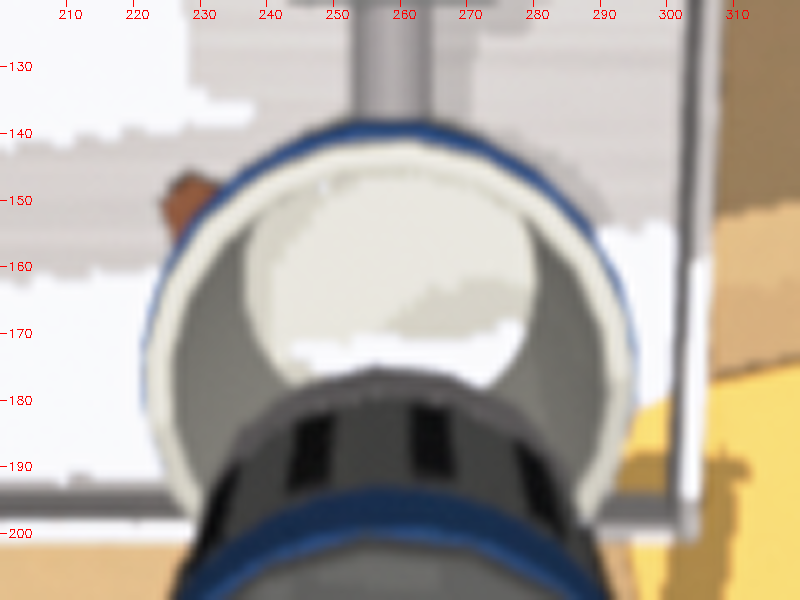

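Run:
```python
from fit import *
T=np.load('pics/w22.npy')
v=fit([],[((259,141),T),((222,172),T),((295,172),T),((235,151.5),T),((283,151.5),T),((224.5,188),T)],[542,148,0,0])
p=atz('wrist',(257,175.5),T[2,3]-94.5,T); print(p-T[:3,0]*22, T[:3,:3].T@(np.array([v[0],v[1],188])-(p-T[:3,0]*22)))
```

```text
x,y [543.7 147.9] yaw -0.9 dz -0.9
[ 0.6  0.2 -0.4 -0.4 -0.4 -0.7 -0.3]
[542.59085157 142.58557328 187.78891924] [ 5.19543062  1.54791    -0.2128022 ]
```

Run:
```python
from h import *
a=cv2.imread('pics/w18.png')[120:340,190:330]; b=cv2.imread('pics/w22.png')[120:340,190:330]
im=np.hstack([a,b]); im=cv2.resize(im,None,fx=2.7,fy=2.7,interpolation=cv2.INTER_CUBIC)
for y in range(120,340,20):
    Y=int((y-120)*2.7); cv2.line(im,(0,Y),(im.shape[1],Y),(0,0,255),1); cv2.putText(im,str(y),(2,Y-2),0,.4,(0,0,255),1)
cv2.imwrite('pics/cmp.png',im)
```

```text
(no output)
```

View pics/cmp.png

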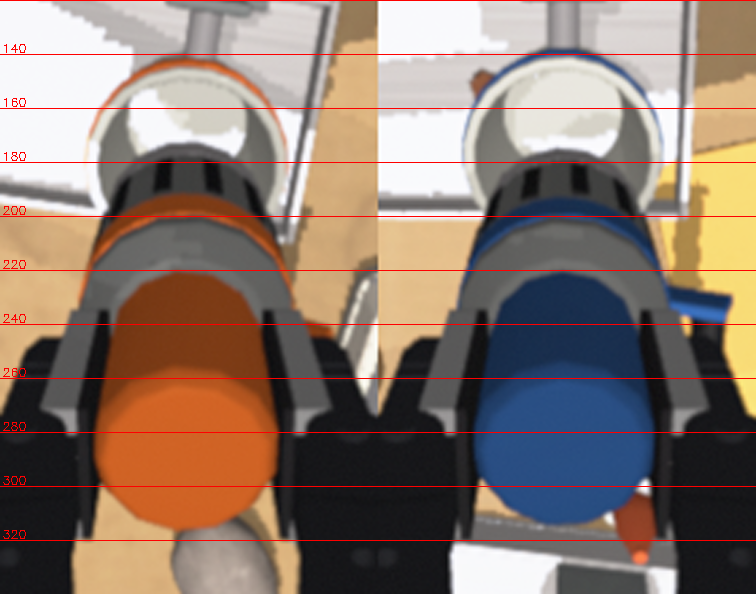

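```bash
python3 -m inch '[[[0.4,0.1,2],[0,0,0],0.2],[[0.4,0.1,3],[0,0,0],0.2],[[0.4,0.1,3.5],[0,0,0],0.2],[[0.4,0.1,3.5],[0,0,0],0.2],[[0.4,0.1,3.5],[0,0,0],0.2]]'
python3 - <<'E'
from h import *
snap('wrist','w23'); print(T_tool().round(3)); crop('w23',200,120,320,210,'w23b')
E
```

```text
time: 41.15
tool_pos: [543.9, 152.1, 247.9]
tcp_rot: [180.0, -0.0, 94.4]
ft_force: [0.1, -0.1, -1.8]
finger_gap: 27.6
[[-7.70000e-02  9.97000e-01  1.00000e-03  5.44036e+02]
 [ 9.97000e-01  7.70000e-02  0.00000e+00  1.52180e+02]
 [ 0.00000e+00  1.00000e-03 -1.00000e+00  2.48208e+02]
 [ 0.00000e+00  0.00000e+00  0.00000e+00  1.00000e+00]]
```

View pics/w23b.png

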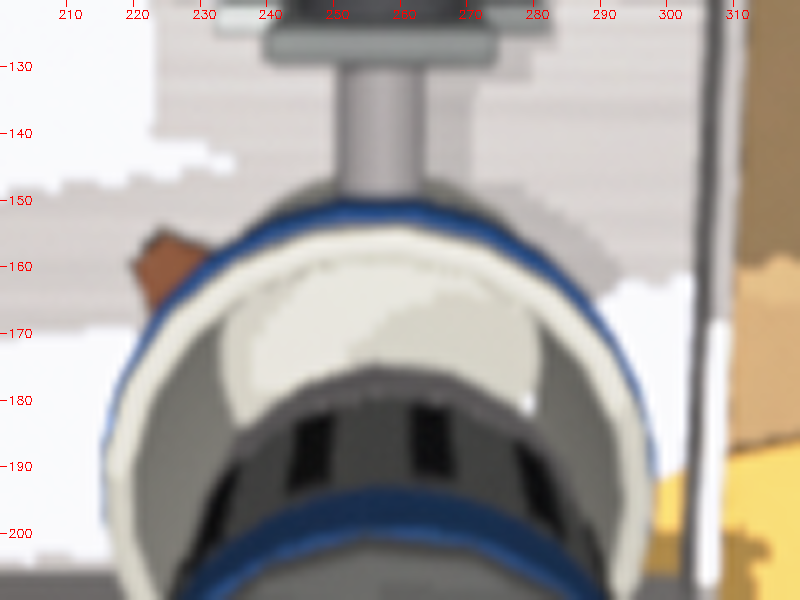

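Run:
```python
from fit import *
T=np.load('pics/w23.npy')
v=fit([],[((257,154),T),((216.5,187),T),((297,187),T),((230,165),T),((284.5,166),T),((220.5,204),T)],[542,148,0,0])
for row in (174.5,175.5): p=atz('wrist',(257.5,row),T[2,3]-94.5,T); print(p-T[:3,0]*22)
```

```text
x,y [543.8 147.8] yaw 1.9 dz -1.7
[ 0.5  0.  -0.7 -0.1 -0.6 -1.8 -0.5]
[543.82479886 148.82828819 153.40121275]
[543.88175916 148.07379493 153.40121275]
```

```bash
python3 -m inch '[[[-0.15,0,1.5],[0,0,0],0.2],[[-0.15,0,3],[0,0,0],0.2],[[-0.15,0,4.5],[0,0,0],0.2],[[-0.15,0,5.5],[0,0,0],0.2],[[-0.15,0,6],[0,0,0],0.2],[[-0.15,0,6],[0,0,0],0.2],[[-0.15,0,6],[0,0,0],0.2]]'; python3 -m inch '[[[0,0,0.6],[0,0,0],0.2],[[0,0,1.2],[0,0,0],0.2],[[0,0,1.2],[0,0,0],0.2]]'
```

```text
time: 41.9
tool_pos: [544.0, 150.8, 187.7]
tcp_rot: [180.0, -0.0, 94.4]
ft_force: [-0.6, 0.6, -3.2]
finger_gap: 27.8
time: 42.2
tool_pos: [543.2, 150.7, 174.2]
tcp_rot: [-179.9, 0.0, 94.4]
ft_force: [0.1, -0.9, -2.3]
finger_gap: 27.4
```

```bash
python3 -m inch '[[[0,0,0.5],[0,0,0],0.2],[[0,0,1],[0,0,0],0.2],[[0,0,1.4],[0,0,0],0.2],[[0,0,1.4],[0,0,0],0.2]]'; python3 -m inch '[[[0,0,0.2],[0,0,0],0.2],[[0,0,0.4],[0,0,0],0.2],[[0,0,0.4],[0,0,0],0.2]]'
```

```text
time: 42.6
tool_pos: [543.2, 150.7, 160.4]
tcp_rot: [-179.9, 0.0, 94.4]
ft_force: [-0.3, 0.2, -2.8]
finger_gap: 27.5
time: 42.9
tool_pos: [543.7, 150.8, 157.1]
tcp_rot: [-180.0, 0.0, 94.4]
ft_force: [-0.1, -0.2, -2.7]
finger_gap: 27.4
```

```bash
python3 -m inch '[[[0,0,0.2],[0,0,0],0.2],[[0,0,0.2],[0,0,0],0.2]]';python3 -m inch '[[[0,0,0.15],[0,0,0],0.2],[[0,0,0.15],[0,0,0],0.2]]'
```

```text
time: 43.1
tool_pos: [543.7, 150.8, 155.2]
tcp_rot: [-180.0, -0.0, 94.4]
ft_force: [-0.4, -0.1, -2.0]
finger_gap: 27.5
time: 43.3
tool_pos: [543.7, 150.8, 153.7]
tcp_rot: [-180.0, 0.0, 94.4]
ft_force: [-0.2, -0.8, -3.3]
finger_gap: 27.5
```

```bash
python3 -m inch '[[[0,0,0.15],[0,0,0],0.2],[[0,0,0.15],[0,0,0],0.2]]'
```

```text
time: 43.5
tool_pos: [544.0, 150.8, 152.7]
tcp_rot: [180.0, 0.0, 94.4]
ft_force: [0.5, -0.8, 1.0]
finger_gap: 27.4
```

```bash
python3 -m inch '[[[0,0,0.1],[0,0,0],0.2],[[0,0,0.1],[0,0,0],0.2]]'
```

```text
time: 43.7
tool_pos: [544.2, 150.8, 152.5]
tcp_rot: [179.9, 0.0, 94.4]
ft_force: [-2.0, -0.5, 5.6]
finger_gap: 27.6
```

Contact at 152.6, as predicted for fully home. Release.

```bash
python3 -m inch '[[[0,0,-0.1],[0,0,0],0.2],[[0,0,-0.1],[0,0,0],0.4],[[0,0,-0.1],[0,0,0],0.6],[[0,0,-0.1],[0,0,0],1],[[0,0,-0.1],[0,0,0],1],[[0,0,-0.1],[0,0,0],1],[[0,0,-3],[0,0,0],1],[[0,0,-8],[0,0,0],1],[[0,0,-13],[0,0,0],1],[[-8,0,-16],[0,0,0],1],[[-8,0,-16],[0,0,0],1],[[-8,0,-16],[0,0,0],1]]'
python3 - <<'E'
from h import *
snap('wrist','w25'); print(T_tool().round(3)); crop('w25',100,20,420,260,'w25b')
E
```

```text
time: 44.9
tool_pos: [551.3, 67.6, 314.4]
tcp_rot: [179.7, 0.1, 94.2]
ft_force: [0.5, 0.5, 0.2]
finger_gap: 85.4
[[-7.40000e-02  9.97000e-01  3.00000e-03  5.50700e+02]
 [ 9.97000e-01  7.40000e-02 -0.00000e+00  6.94190e+01]
 [-0.00000e+00  3.00000e-03 -1.00000e+00  3.12802e+02]
 [ 0.00000e+00  0.00000e+00  0.00000e+00  1.00000e+00]]
```

View pics/w25b.png

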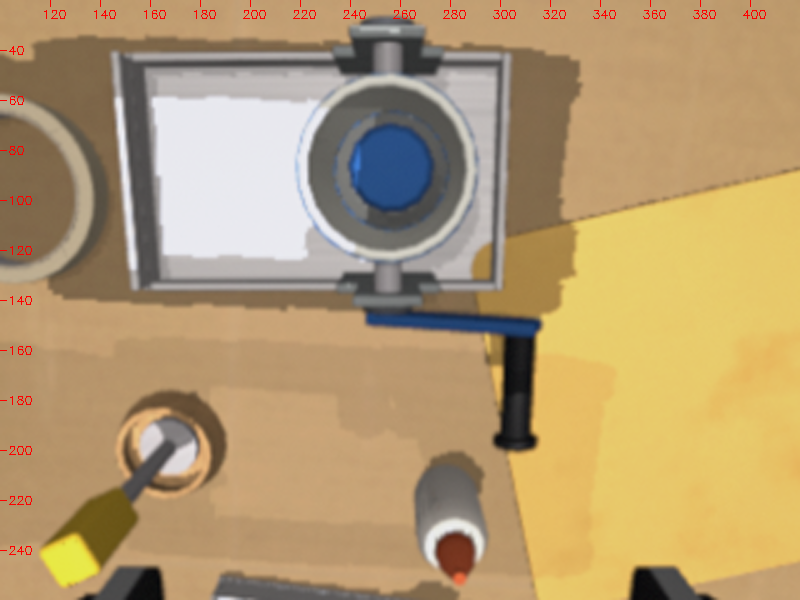

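```bash
python3 -m inch '[[[-6,-6,-5],[0,0,0],1],[[-6,-6,-5],[0,0,0],1],[[-6,-6,-5],[0,0,0],1],[[-6,-6,-5],[0,0,0],1],[[-6,-6,-5],[0,0,0],1]]'
python3 - <<'E'
from h import *
snap('scene','s25'); crop('s25',140,90,360,290,'s25b'); snap('wrist','w26'); crop('w26',0,0,512,384,'w26b')
E
```

```text
time: 45.45
tool_pos: [494.7, 7.6, 360.0]
tcp_rot: [-179.9, -0.1, 94.5]
ft_force: [-0.7, -0.4, -0.7]
finger_gap: 85.5
```

View pics/s25b.png

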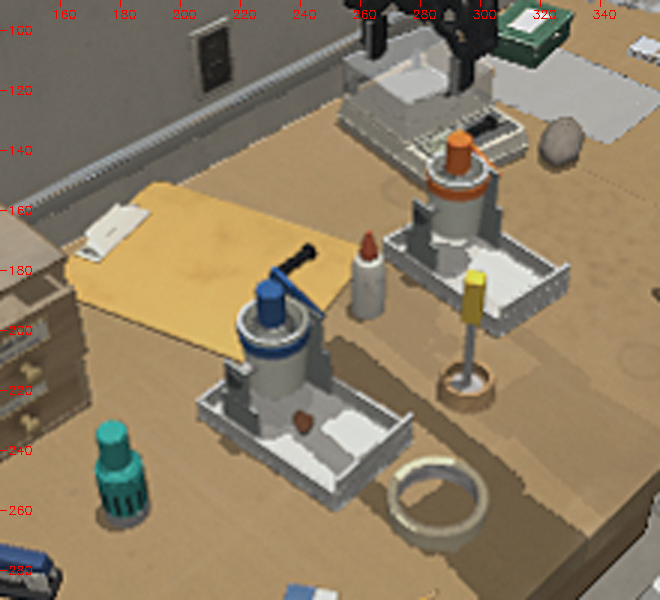

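View pics/w26b.png

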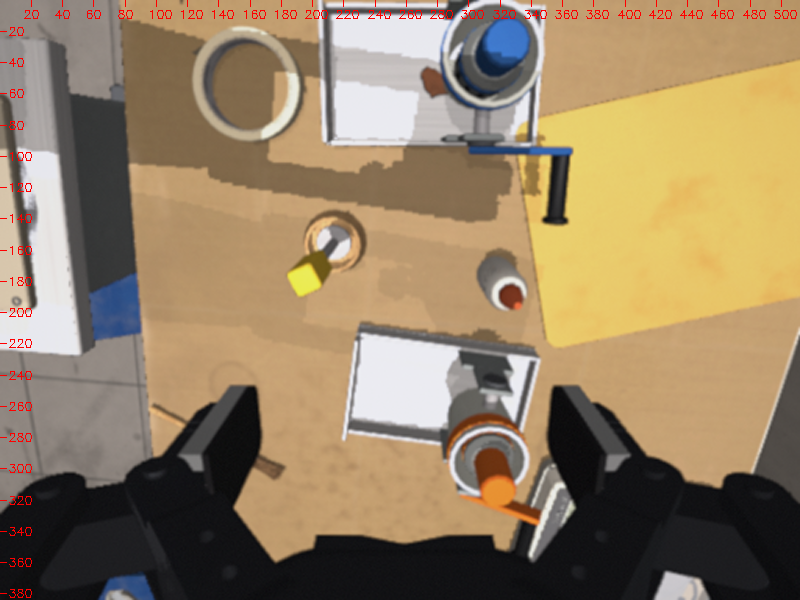

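Both cartridges are seated, both pots are upright, the sherd is in the blue pan, and the feeler stands in its rest. Handing in.

```bash
python3 -c "
from bench import r; print(r.hand_in())"
```

```text
the job is handed in; nothing more can be done
None
```

The changeover is done and handed in at about 45 s of the 210 s limit.

- **Feeling:** In the blue pot the feeler touched something about 6.5 mm above the floor, and the camera showed a sherd there. In the orange pot it reached the bare floor at z ≈ 58, so that pot held nothing. The feeler went back upright into its rest.
- **Tipping:** I cranked the blue pot to its full tilt, held it there for about 2 s, and turned it back upright. One sherd lay in the blue catch pan, and the pot was empty from above. I saw only that one sherd. I could not see directly under the pot, so a second one could be lying there in the pan.
- **Cartridges:** I seated orange first, then blue. The floor contacts matched a fully seated cartridge: orange at TCP 151.0, blue at 152.6, which put both undersides at z ≈ 58. The orange reading matched its pick-up height to about 0.1 mm.

**Last pictures:** Both cartridges stood upright and centred, and both cranks were back at their start positions. The glue bottle and pebble looked unmoved. The stapler was only partly in view, but I never went near it.

**Disagreements:**
- The blue cartridge sat a degree or two crooked in the grip while I carried it. I shifted the approach by about 4 mm, and it stood straight after release.
- At the end of turning the blue pot back up, the gripper finished about 4 mm lower than where it first gripped the crank. In the picture the pot was at its upright stop.

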